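# Close the plate filter and prove both catches by a tug

## Robot

A 6-joint arm with a two-finger parallel gripper is mounted at the origin on a cart in front of the work surface, level with it; the furniture and walls round the work are solid. World frame = base frame: x ahead of the robot, y to its left, z up, the work surface at z = 0. Lengths are in m, angles in rad, forces in N, time in s.
With the tool pointing down it reaches from about 0.25 to 0.775 m from the base axis. Payload 4 kg.
Tool frame: the origin (TCP) lies midway between the tips of the shut fingers; the grasp point (between the pads) lies 19 mm behind it; x points along the fingers, z is the direction in which the jaws open and shut, and the axes are right-handed (so a half turn about x gives the same grasp; the last joint's range is limited). The gripper opens to 94 mm and grips with 3 to 60 N. Pads are 16 mm wide; open, the fingers measure 119 mm over their backs; the gripper's body (75 mm by 177 mm) begins 78 mm behind the grasp point.
Start: joints at [1.225, 0.087, 1.371, -0, 1.684, -0.103], TCP at [0.132, 0.534, 0.206] pointing down, gripper open.
Joint ranges: [-3.1, 3.1], [-0.76, 2.03], [0.27, 2.55], [-1.08, 4.22], [0.17, 2.65], [-2.57, 2.57]. Speed limits (rad/s): [2.79, 2.79, 3.14, 3.14, 3.14, 3.14].

## Interface

Orientations are given as a unit quaternion [x, y, z, w].
In Python, from cell import arm gives the robot as it stands.
- The arm moves only by the tool arm_command, never from a script. Its argument "targets" is a list of rows, each an object of numbers: "tx", "ty", "tz": the shift along the tool's x, y, z in m; "turn": the turn about the tool's x in rad; "grip": the closure in counts, from 0 (fully open) to 255 (shut). A call has 1 to 5 rows; each row is the pose to reach, as a shift and turn from the pose commanded when the call began, along the tool's axes at that moment; what a row does not reach only later rows make up. A row lasts 1/10 s, in which the tool goes at most 50 mm and 8.59 degrees, less where a joint would pass 70% of its speed; a pose out of reach is approached as far as the arm can. A call with a gripper value outside its range is refused whole. The fingers move at their own pace and stop on an object; "grip_force" is the grip in N (left out, the last holds). Time passes only in rows, so rows that repeat a pose let the fingers close. It gives the time, the measured TCP pose, the force and the opening at its end, in the units of the state.
- arm.observe(): the state, without advancing time (a new reading comes with each control period).
- arm.capture(name): name is "scene" or "top"; returns the picture (480x640x3 uint8, red, green, blue); there is no depth.
- arm.calibration(name): a dict with "fx", "fy", "cx", "cy" (pixels), "T" (4x4, takes a point from camera to world coordinates). Camera axes: x right, y down, z forward; pixel columns grow to the right and rows downward; lengths in m; the calibration is good to about 2 mm. A picture is of the moment at which its call begins. calibration takes no time and is no camera call.
- arm.job_done(): hands the job in, once; it reports no verdict.
The state is a dict: "time_s": time; "q": joint angles; "qd": joint speeds; "joint_torque": joint torques, N m; "eef_pos": TCP position; "orientation": TCP orientation; "contact_force": force on the tool from outside, world axes, zero at the start; "torque": the same for the moment, N m; "grip_width": opening from 0.0 (shut) to 1.0 (fully open).
Only numpy, scipy, OpenCV 4.12 (cv2) and the standard library are available. Lean on these libraries where they do the work, as an engineer would, in place of code of your own. Each camera call takes 0.05 s, during which the arm holds its last target.

## Task

Close the plate filter for the next batch: carry the white head plate by its cross handle, lower it level onto the two guide pins and let go of it there without dropping it. Then prove each end by its lifting lug, first the end with the red-knobbed catch, then the end with the black-knobbed one: make sure that end is pushed fully down under its catch, tug the lug firmly upward (about 12 N), and if it lifts free push it home harder and tug again. Leave the plate closed under both catches and do not disturb the bottles, the funnel or the label roll.

Things in the scene. Friction and masses are not known exactly. Their poses are not given: they have to be found in the camera images.
- filter_base: the plate filter, fixed to the table: aluminium foot 150 x 300 mm, on it a steel body 126 x 202 mm with a flat bed (white pad in a blue seal), 45 mm above the table, where the head plate seats. Origin at the middle of its underside, on the table; z up; y along its length, toward the red-knobbed catch; x across it, away from the two hose barbs. A spring-bolt catch stands at each end
- pin_1 (a point): tip of the first fixed upright guide pin, at x, y, z = +38, +40, +87 mm of filter_base. The pin stands 42 mm above the bed, 12 mm thick, tapering to 5 mm in its top 8 mm
- pin_2 (a point): tip of the second guide pin, the same, at -38, -40, +87 mm of filter_base
- catch_red: spring bolt at the filter's +y end, red knob on its outer end. Origin at the inner tip of its steel nose, on the flat underside: y = +97, z = 51.5 mm of filter_base when out. The nose is 22 mm wide, sloped on top (14 mm rise over 9 mm). It slides outward (own +y, to 12 mm) against a spring as the plate's tongue is pushed down past it, then springs back over the tongue
- catch_black: the same bolt at the -y end (y = -97, z = 51.5 mm of filter_base when out), black knob. Each runs in a dark housing from 110 to 144 mm from the filter's middle, 76 mm high; knobs reach to 173 mm. Pushing an end past its nose takes 6 to 20 N at the lug, differing between starts and with how stiffly the plate is held. A latched lug rises 1 to 5 mm in a tug and stops; an unlatched one lifts freely
- head_plate: loose white plate 110 x 184 x 12 mm, 0.32 to 0.5 kg, with a 5 mm thick, 60 mm wide steel tongue at each end (208 mm over both). Origin at the middle of its underside; z up, y along its length. Its 15 mm through holes at x, y = +38, +40 and -38, -40 mm fit the pins, either way round (half a turn). Just laid on, it rests on both noses, underside 61 to 68 mm above the table; seated, 45 mm
- handle (a point): middle of the black cross handle over the head plate's middle: a square bar 14 mm wide (along the plate's y), 14 mm high, 96 mm long along the plate's x, its centre 50 mm above the plate's underside and so 31 mm clear above its top face; a post at each end, 40 mm from the middle
- lug_1: black upright lifting lug fixed on the head plate near its +y end: 10 mm thick in x, 24 mm long in y, 30 mm high. Origin at the middle of its foot, on the plate's top face (0, +74, 12 mm of head_plate); same axes as the plate
- lug_2: the same lug near the plate's -y end (0, -74, 12 mm of head_plate)
- bottle_10: full glass bottle with black cap, 77 mm thick, 222 mm high, standing behind the filter; origin at the middle of its underside; a bystander
- bottle_11: a second bottle like it, also behind the filter; a bystander
- funnel: steel funnel standing on its rim left of the head plate (the nearer of two), 101 x 122 x 108 mm; origin under its middle; a bystander
- label_roll: roll of blank white labels, 82 mm across, 38 mm high, lying on its side face behind the filter; origin under its middle; a bystander

How it is judged:
On the way, in this order (a step that is already met when the one before it is completed fails the run):
1. the head plate lies level on both guide pins and has been let go (z of head_plate in the frame of filter_base below 0.073 m and horizontal distance between head_plate and filter_base below 0.005 m and angle between the y axis of head_plate and the y axis of filter_base, either way round below 0.06 rad and angle between head_plate's own z axis and vertical below 0.08 rad and linear speed of head_plate below 0.02 m/s and contact force between the fingers and head_plate below 0.3 N), for 0.2 s.
2. with the end under the red-knobbed catch latched, its lug is held and pulled up so that the bolt takes at least 3 N (y of catch_red in the frame of filter_base below 0.098 m and contact force between catch_red and head_plate above 3 N and ((contact force between the fingers and lug_1 above 1 N and y of lug_1 in the frame of filter_base above 0 m and z of lug_1 in the frame of filter_base below 0.067 m) or (contact force between the fingers and lug_2 above 1 N and y of lug_2 in the frame of filter_base above 0 m and z of lug_2 in the frame of filter_base below 0.067 m))), for 0.1 s.
3. the same at the black-knobbed catch: its end latched, its lug pulled up so that the bolt takes at least 3 N (y of catch_black in the frame of filter_base above -0.098 m and contact force between catch_black and head_plate above 3 N and ((contact force between the fingers and lug_1 above 1 N and y of lug_1 in the frame of filter_base below 0 m and z of lug_1 in the frame of filter_base below 0.067 m) or (contact force between the fingers and lug_2 above 1 N and y of lug_2 in the frame of filter_base below 0 m and z of lug_2 in the frame of filter_base below 0.067 m))), for 0.1 s.
At the end, for the whole second after the job is handed in: The head plate is seated on the filter's bed (underside within 1.8 mm of it, centred within 4 mm, level within 0.015 rad, along the filter within 0.05 rad), both spring bolts have sprung back over its tongues (within 2 mm of fully out), and it is released and at rest (z of head_plate in the frame of filter_base below 0.0468 m and horizontal distance between head_plate and filter_base below 0.004 m and angle between the y axis of head_plate and the y axis of filter_base, either way round below 0.05 rad and angle between head_plate's own z axis and vertical below 0.015 rad and y of catch_red in the frame of filter_base below 0.099 m and y of catch_black in the frame of filter_base above -0.099 m and linear speed of head_plate below 0.01 m/s); the robot touches nothing.
It fails at once if the head plate is dropped (faster than 0.5 m/s with no finger on it) (linear speed of head_plate above 0.5 m/s and contact force between the fingers and head_plate below 0.1 N).
It fails at once if a bottle, the funnel or the label roll is shifted by more than 30 mm or tipped (distance of any of bottle_10, bottle_11, funnel, label_roll from where it was at the start of the episode above 0.03 m or angle between any of bottle_10, bottle_11's own z axis and vertical above 0.3 rad).
It also fails if it takes over 67 s, if anything falls off the work surface, if the arm or the gripper's body presses on something with over 40 N, if the wrist force passes 120 N, or if a joint passes its speed limit or range.

## Working session

There is one attempt and no reset: what is moved stays moved. The work goes in short steps, Python scripts to look and compute and a tool call to move; the robot and the scene stay as the last step left them, time stands still between calls to the robot, and variables do not carry over. Pictures are saved under pics/ and viewed, and the job is handed in when it is done.

Besides the shell and the picture viewer there is one more tool, called after "Emit:" by a JSON object that holds its "method" and its "body", one argument or row to a line. arm_command: Moves the arm, as the interface text tells. Its arguments: {"type":"object","properties":{"targets":{"type":"array"},"grip_force":{"type":"number"}},"required":["targets"]}

```bash
mkdir -p pics; ls
python3 - <<'E'
from cell import arm
import cv2,numpy as np
print(arm.observe())
for n in("scene","top"):
    im=arm.capture(n); cv2.imwrite(f"pics/{n}0.png",im[:,:,::-1]); 
    c=arm.calibration(n); print(n,c["fx"],c["fy"],c["cx"],c["cy"]); print(np.round(c["T"],4))
E
```

```text
pics
{'time_s': 0.0, 'q': array([ 1.22494045e+00,  8.79544482e-02,  1.37222936e+00,  1.45731752e-06,
        1.68357543e+00, -1.03083732e-01]), 'qd': array([-0.00098644,  0.00100118,  0.0002934 ,  0.00039708,  0.00136448,
       -0.00020977]), 'joint_torque': array([-5.49166198e-04, -3.40174735e+01, -3.02430189e+01,  7.18046282e-02,
        3.27989913e-02, -1.62470956e-04]), 'eef_pos': array([0.13203006, 0.53336704, 0.2043171 ]), 'orientation': array([-0.43618363,  0.55751351,  0.43536951,  0.55621572]), 'contact_force': array([0.69376481, 0.0989902 , 0.50556605]), 'torque': array([-0.01006954,  0.00769171,  0.00716094]), 'grip_width': 0.995516039316734}
scene 561.7936794367148 561.7936794367148 323.0139667532745 253.68866838138456
[[-0.4742 -0.4072  0.7806 -0.7897]
 [-0.8802  0.2387 -0.4102  0.8041]
 [-0.0193 -0.8816 -0.4717  0.9098]
 [ 0.      0.      0.      1.    ]]
top 612.2518057936434 612.2518057936434 316.1063773840592 239.5182009782375
[[ 0.432  -0.8188  0.3781 -0.154 ]
 [-0.9019 -0.3892  0.1876 -0.2369]
 [-0.0065 -0.422  -0.9066  1.8005]
 [ 0.      0.      0.      1.    ]]
```

View pics/scene0.png

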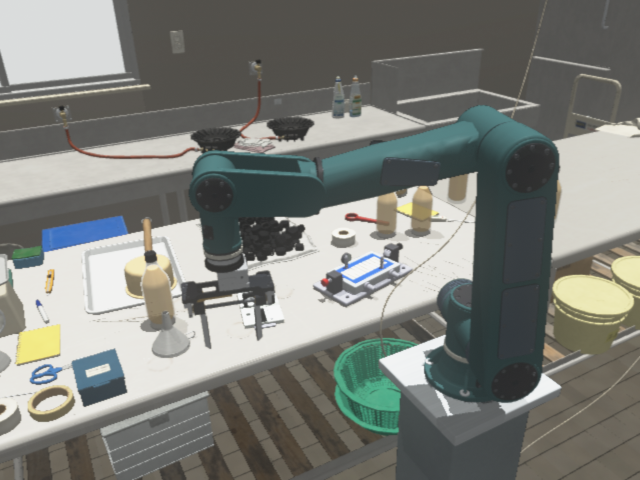

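View pics/top0.png

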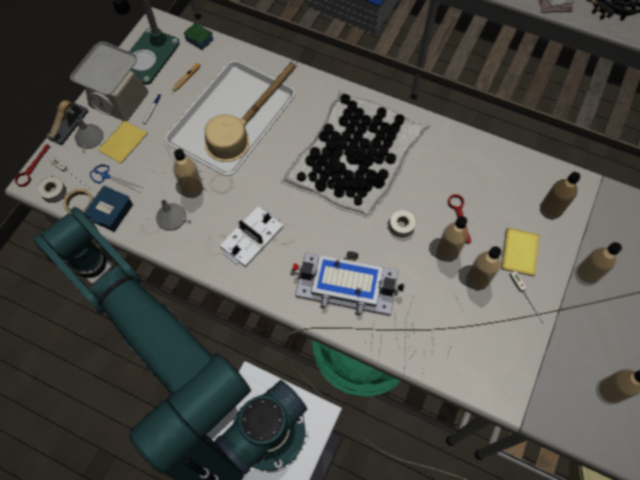

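Run:
```python
import cv2
t=cv2.imread("pics/top0.png");s=cv2.imread("pics/scene0.png")
cv2.imwrite("pics/t_f.png",cv2.resize(t[240:325,280:415],None,fx=5.5,fy=5.5,interpolation=cv2.INTER_CUBIC))
cv2.imwrite("pics/t_p.png",cv2.resize(t[195:275,205:300],None,fx=7,fy=7,interpolation=cv2.INTER_CUBIC))
cv2.imwrite("pics/s_f.png",cv2.resize(s[230:310,300:430],None,fx=6,fy=6,interpolation=cv2.INTER_CUBIC))
cv2.imwrite("pics/s_p.png",cv2.resize(s[250:350,170:300],None,fx=6,fy=6,interpolation=cv2.INTER_CUBIC))
```

```text
(no output)
```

View pics/t_f.png

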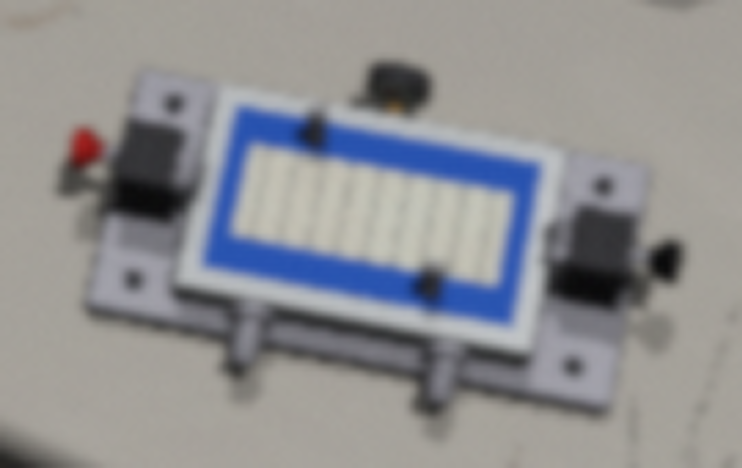

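View pics/t_p.png

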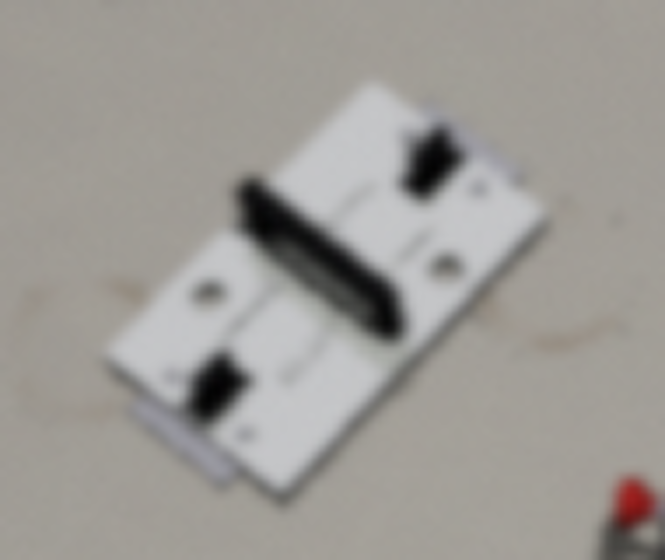

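View pics/s_f.png

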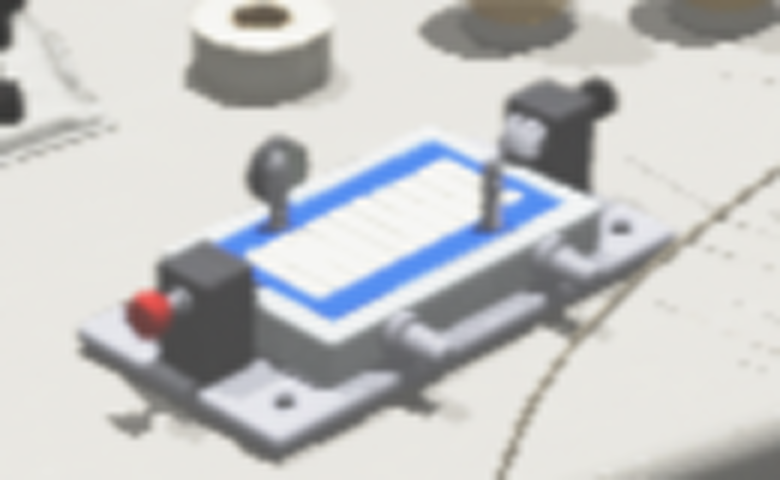

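View pics/s_p.png

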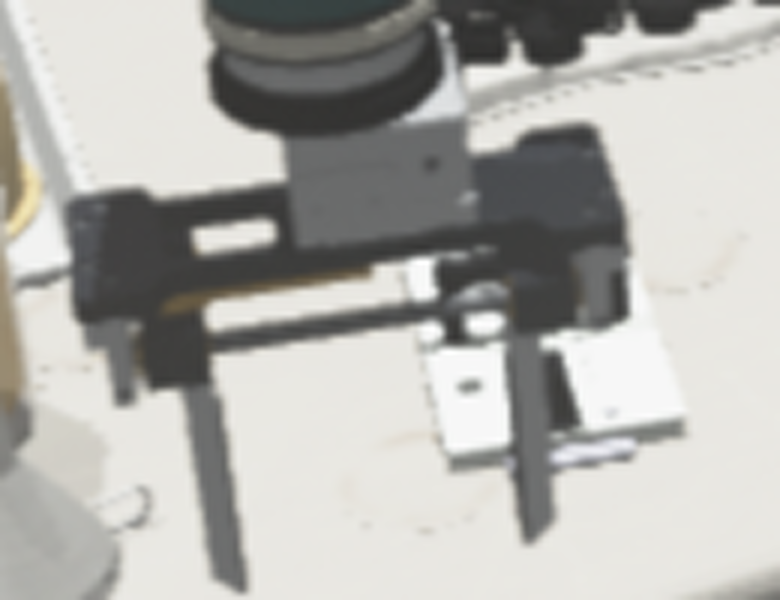

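```bash
cat > h.py <<'E'
import cv2,numpy as np
from cell import arm
CAL={n:arm.calibration(n) for n in("scene","top")}
def ray(n,uv):
    c=CAL[n];T=np.array(c["T"]);d=np.array([(uv[0]-c["cx"])/c["fx"],(uv[1]-c["cy"])/c["fy"],1.]);return T[:3,3],T[:3,:3]@d
def onz(n,uv,z):
    o,d=ray(n,uv);return o+d*(z-o[2])/d[2]
def tri(us,ut):
    A=np.zeros((3,3));b=np.zeros(3);R=[ray("scene",us),ray("top",ut)]
    for o,d in R:
        d=d/np.linalg.norm(d);P=np.eye(3)-np.outer(d,d);A+=P;b+=P@o
    p=np.linalg.solve(A,b)
    gap=[np.linalg.norm((np.eye(3)-np.outer(d,d)/(d@d))@(p-o)) for o,d in R]
    return p,2*max(gap)
def proj(n,p):
    c=CAL[n];T=np.array(c["T"]);q=T[:3,:3].T@(np.asarray(p)-T[:3,3]);return np.array([c["fx"]*q[0]/q[2]+c["cx"],c["fy"]*q[1]/q[2]+c["cy"]])
def blob(mask,k=8):
    """quad corners (subpixel) of mask enlarged by k"""
    cs,_=cv2.findContours(mask,cv2.RETR_EXTERNAL,cv2.CHAIN_APPROX_NONE)
    c=max(cs,key=cv2.contourArea);h=cv2.convexHull(c)
    L=cv2.arcLength(h,True);q=None
    for e in np.linspace(.01,.12,60):
        q=cv2.approxPolyDP(h,e*L,True)
        if len(q)<=4:break
    q=q[:,0].astype(float);P=c[:,0].astype(float);lines=[]
    for i in range(len(q)):
        a,b=q[i],q[(i+1)%len(q)];d=(b-a);l=np.linalg.norm(d);d/=l
        s=(P-a)@d;n=np.abs((P-a)@np.array([-d[1],d[0]]))
        sel=P[(s>.12*l)&(s<.88*l)&(n<k*1.6)].astype(np.float32)
        lines.append(cv2.fitLine(sel,cv2.DIST_HUBER,0,.01,.01).ravel())
    out=[]
    for i in range(len(q)):
        v1,v2=lines[i-1],lines[i]
        t=np.linalg.solve(np.array([[v1[0],-v2[0]],[v1[1],-v2[1]]]),[v2[2]-v1[2],v2[3]-v1[3]])
        out.append([v1[2]+t[0]*v1[0],v1[3]+t[0]*v1[1]])
    return np.array(out)
def up(im,box,k=8):
    x0,y0,x1,y1=box;return cv2.resize(im[y0:y1,x0:x1],None,fx=k,fy=k,interpolation=cv2.INTER_CUBIC)
def back(p,box,k=8):
    return (np.asarray(p)+.5)/k-.5+np.array(box[:2])
E
cat > f.py <<'E'
from h import *
Q={}
for n,f,box in(("top","pics/top0.png",(280,240,415,325)),("scene","pics/scene0.png",(300,230,430,310))):
    im=cv2.imread(f);u=up(im,box).astype(int)
    m=((u[:,:,0]-u[:,:,2])>(70 if n=="top" else 70)).astype(np.uint8)*255
    q=back(blob(m),box);Q[n]=q;print(n,np.round(q,1).tolist())
    w=np.array([onz(n,p,.045) for p in q]);print(np.round(w,4).tolist())
    c=w.mean(0);print("c",np.round(c,4),"sides",[round(float(np.linalg.norm(w[i]-w[(i+1)%4])),4) for i in range(4)],[round(float(np.degrees(np.arctan2(*(w[(i+1)%4]-w[i])[[1,0]]))),2) for i in range(4)])
# match by proximity
wt=[onz("top",p,.045) for p in Q["top"]]
for p in Q["scene"]:
    w=onz("scene",p,.045);j=int(np.argmin([np.linalg.norm(w-x) for x in wt]));X,g=tri(p,Q["top"][j]);print(np.round(X,4),round(g,4))
E
python3 f.py
```

```text
top [[322.7, 259.0], [377.7, 269.4], [372.4, 298.5], [316.3, 287.8]]
[[0.5266, 0.0789, 0.045], [0.5679, -0.0895, 0.045], [0.4737, -0.1126, 0.045], [0.4318, 0.0557, 0.045]]
c [ 0.5    -0.0169  0.045 ] sides [0.1734, 0.097, 0.1734, 0.0975] [-76.23, -166.26, 103.96, 13.75]Traceback (most recent call last):
  File "f.py", line 6, in <module>
    q=back(blob(m),box);Q[n]=q;print(n,np.round(q,1).tolist())
           ~~~~^^^
  File "h.py", line 30, in blob
    lines.append(cv2.fitLine(sel,cv2.DIST_HUBER,0,.01,.01).ravel())
                 ~~~~~~~~~~~^^^^^^^^^^^^^^^^^^^^^^^^^^^^^^
cv2.error: OpenCV(4.12.0) /io/opencv/modules/imgproc/src/linefit.cpp:50: error: (-215:Assertion failed) count > 0 in function 'fitLine2D_wods'
```

Emit:
{"method": "arm_command", "body": {
  "targets": [
    {"tx":-0.03},
    {"tx":-0.08},
    {"tx":-0.1}
  ]
}}

```text
invalid input
```

Run:
```python
from h import *
box=(300,230,430,310);im=cv2.imread("pics/scene0.png");u=up(im,box).astype(int)
m=((u[:,:,0]-u[:,:,2])>70).astype(np.uint8)*255
m=cv2.morphologyEx(m,cv2.MORPH_CLOSE,np.ones((45,45),np.uint8))
cv2.imwrite("pics/m1.png",cv2.resize(m,None,fx=.7,fy=.7))
```

```text
(no output)
```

View pics/m1.png

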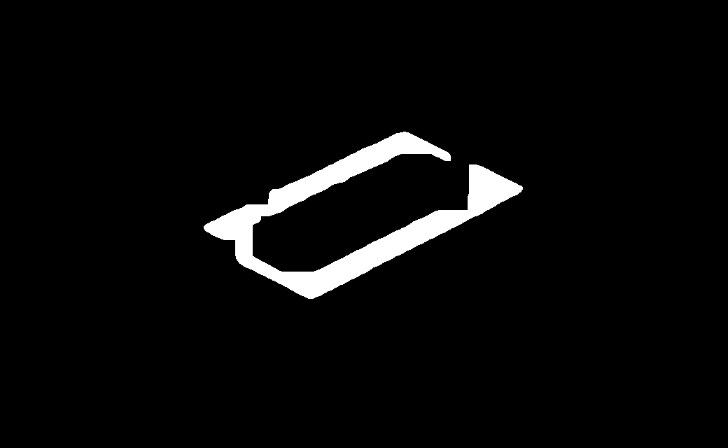

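Emit:
{"method": "arm_command", "body": {
  "targets": [
    {"tx":-0.03,"ty":0,"tz":0,"turn":0,"grip":0},
    {"tx":-0.08,"ty":0,"tz":0,"turn":0,"grip":0},
    {"tx":-0.1,"ty":0,"tz":0,"turn":0,"grip":0}
  ],
  "grip_force": 30
}}

```text
time_s: 0.4
eef_pos: [0.1325, 0.5346, 0.3098]
orientation: [-0.435, 0.555, 0.437, 0.559]
contact_force: [0.3, 0.2, 0.3]
grip_width: 1.002
```

```bash
sed -i 's/def blob(mask,k=8):/def blob(mask,k=8,q0=None):/; s/    q=q\[:,0\].astype(float);/    q=q[:,0].astype(float) if q0 is None else np.array(q0,float);/' h.py
cat > f.py <<'E'
from h import *
Q={}
q0=np.array([(205,228),(405,132),(521,188),(312,298)])/.7
for n,f,box in(("top","pics/top0.png",(280,240,415,325)),("scene","pics/scene0.png",(300,230,430,310))):
    im=cv2.imread(f);u=up(im,box).astype(int)
    m=((u[:,:,0]-u[:,:,2])>70).astype(np.uint8)*255
    if n=="scene": m=cv2.morphologyEx(m,cv2.MORPH_CLOSE,np.ones((45,45),np.uint8))
    q=back(blob(m,8,None if n=="top" else q0),box);Q[n]=q;print(n,np.round(q,1).tolist())
    w=np.array([onz(n,p,.045) for p in q]);print(np.round(w,4).tolist())
    c=w.mean(0);print("c",np.round(c,4),"sides",[round(float(np.linalg.norm(w[i]-w[(i+1)%4])),4) for i in range(4)],[round(float(np.degrees(np.arctan2(*(w[(i+1)%4]-w[i])[[1,0]]))),2) for i in range(4)])
wt=[onz("top",p,.045) for p in Q["top"]]
for p in Q["scene"]:
    w=onz("scene",p,.045);j=int(np.argmin([np.linalg.norm(w-x) for x in wt]));X,g=tri(p,Q["top"][j]);print(np.round(X,4),round(g,4))
E
python3 f.py
python3 - <<'E'
from h import *
im=arm.capture("scene")[:,:,::-1];cv2.imwrite("pics/scene1.png",im)
cv2.imwrite("pics/s_p1.png",cv2.resize(im[240:340,170:300],None,fx=6,fy=6,interpolation=cv2.INTER_CUBIC))
E
```

```text
top [[322.7, 259.0], [377.7, 269.4], [372.4, 298.5], [316.3, 287.8]]
[[0.5266, 0.0789, 0.045], [0.5679, -0.0895, 0.045], [0.4737, -0.1126, 0.045], [0.4318, 0.0557, 0.045]]
c [ 0.5    -0.0169  0.045 ] sides [0.1734, 0.097, 0.1734, 0.0975] [-76.23, -166.26, 103.96, 13.75]
scene [[336.5, 269.6], [370.9, 253.0], [394.0, 263.2], [354.3, 283.4]]
[[0.5285, 0.0653, 0.045], [0.5666, -0.085, 0.045], [0.4725, -0.1107, 0.045], [0.4301, 0.0604, 0.045]]
c [ 0.4994 -0.0175  0.045 ] sides [0.1551, 0.0975, 0.1763, 0.0986] [-75.78, -164.74, 103.93, 2.82]
[0.5201 0.0742 0.0537] 0.0082
[ 0.57   -0.0885  0.042 ] 0.0022
[ 0.4744 -0.1123  0.0436] 0.0004
[0.4338 0.057  0.0415] 0.0021
```

View pics/s_p1.png

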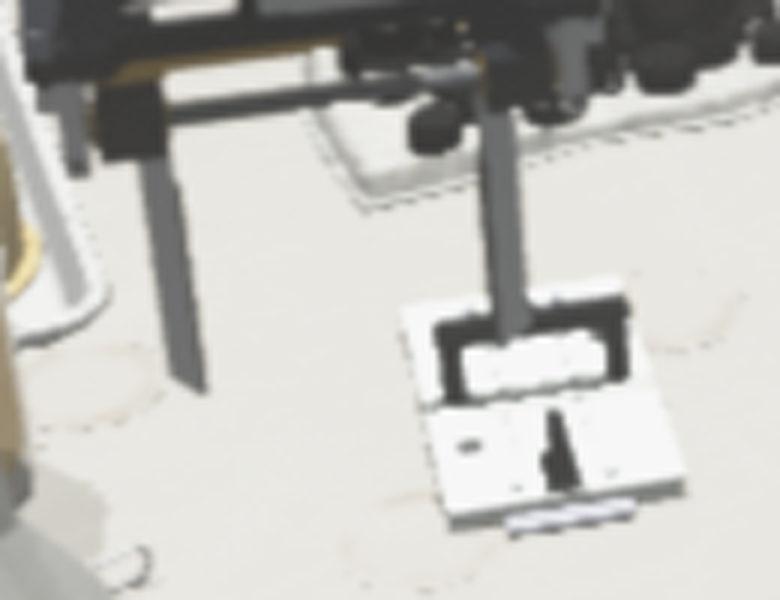

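Run:
```python
from h import *
# filter check: predicted pin tips
c=np.array([.500,-.017,0]);a=np.radians(13.86);R=np.array([[np.cos(a),-np.sin(a),0],[np.sin(a),np.cos(a),0],[0,0,1]])
im={"top":cv2.imread("pics/top0.png"),"scene":cv2.imread("pics/scene0.png")}
B={"top":(280,240,415,325),"scene":(300,230,430,310)}
for n in im:
    u=up(im[n],B[n],6)
    for p in[(38,40,87),(38,40,45),(-38,-40,87),(-38,-40,45),(0,97,51.5),(0,-97,51.5),(63,101,45),(-63,101,45),(63,-101,45),(-63,-101,45),(75,150,0),(-75,150,0),(75,-150,0),(-75,-150,0)]:
        q=proj(n,c+R@np.array(p)/1000);v=((q-np.array(B[n][:2])+.5)*6-.5)
        cv2.circle(u,tuple(int(round(x)) for x in v),3,(0,255,0) if p[2]>80 else(0,0,255),-1)
    cv2.imwrite(f"pics/ov_{n}.png",u)
# plate top
box=(205,195,300,275)
u=up(im["top"],box).astype(int);g=u.min(2)
print("levels",np.percentile(g,[5,30,50,70,90,97]))
m=(g>176).astype(np.uint8)*255
cv2.imwrite("pics/mp.png",m)
```

```text
levels [ 96. 149. 150. 152. 188. 196.]
```

View pics/ov_top.png

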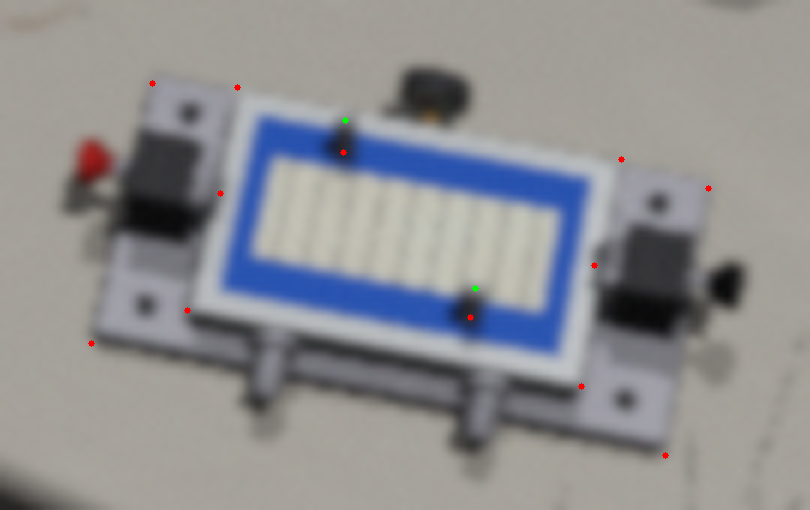

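View pics/ov_scene.png

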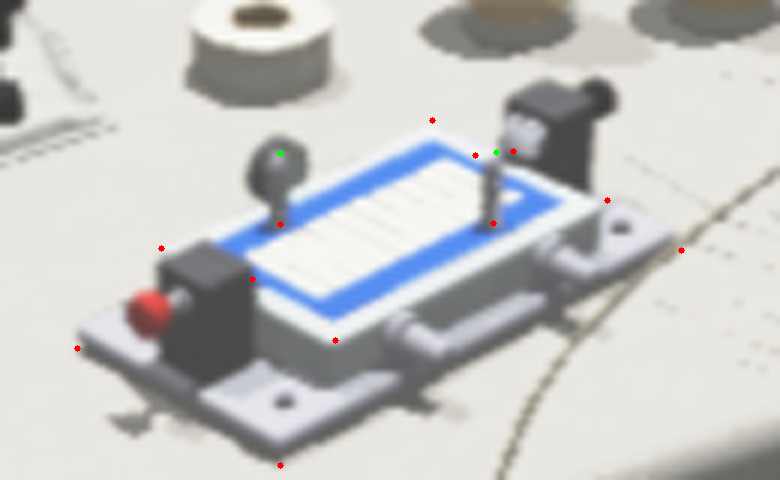

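View pics/mp.png

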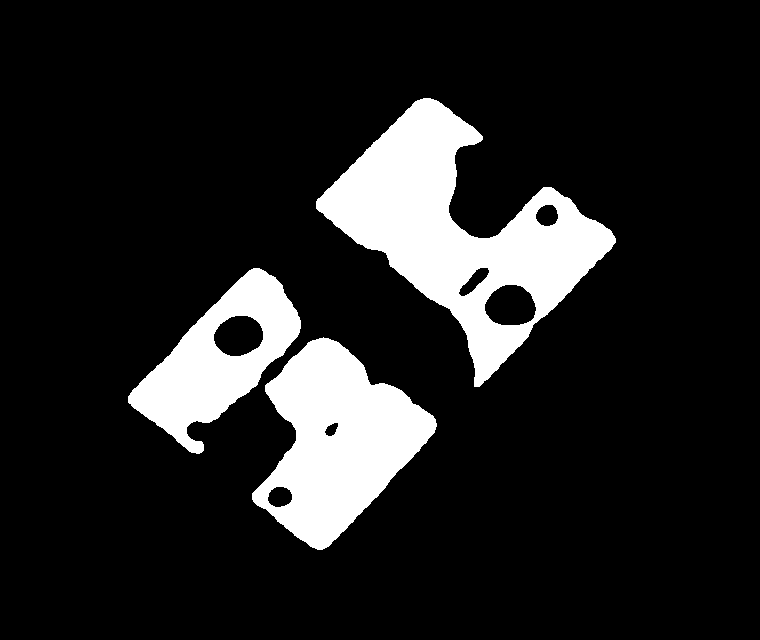

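Run:
```python
from h import *
box=(205,195,300,275)
u=up(cv2.imread("pics/top0.png"),box).astype(int);m=(u.min(2)>170).astype(np.uint8)*255
m2=cv2.morphologyEx(m,cv2.MORPH_CLOSE,np.ones((9,9),np.uint8))
allc=np.vstack(cv2.findContours(m2,cv2.RETR_EXTERNAL,cv2.CHAIN_APPROX_NONE)[0])
mm=np.zeros_like(m);cv2.fillConvexPoly(mm,cv2.convexHull(allc),255)
q=back(blob(mm,8,[(125,397),(427,95),(618,238),(322,552)]),box)
for z in(.012,.017):
    w=np.array([onz("top",p,z) for p in q]);print(np.round(w,4).tolist(),"c",np.round(w.mean(0),4),[round(float(np.linalg.norm(w[i]-w[(i+1)%4])),4) for i in range(4)],[round(float(np.degrees(np.arctan2(*(w[(i+1)%4]-w[i])[[1,0]]))),2) for i in range(4)])
# holes
hs=[]
for cx,cy in((238,335),(510,305)):
    lab=cv2.connectedComponentsWithStats((255-m)[cy-40:cy+40,cx-40:cx+40])
    k=lab[1][40,40];p=back(lab[3][k]+[cx-40,cy-40],box);print("hole",p,lab[2][k],onz("top",p,.012));hs.append(onz("top",p,.012))
d=hs[0]-hs[1];print("mid",(hs[0]+hs[1])/2,np.linalg.norm(d),np.degrees(np.arctan2(d[1],d[0])))
# scene corners
s=cv2.imread("pics/scene1.png");b2=(225,280,295,335)
uu=up(s,b2,10);cv2.imwrite("pics/sp2.png",uu)
```

```text
[[0.4432, 0.4071, 0.012], [0.6208, 0.3621, 0.012], [0.5955, 0.2557, 0.012], [0.4164, 0.3001, 0.012]] c [0.519  0.3312 0.012 ] [0.1832, 0.1094, 0.1845, 0.1103] [-14.19, -103.33, 166.08, 75.98]
[[0.4415, 0.4053, 0.017], [0.6186, 0.3605, 0.017], [0.5934, 0.2543, 0.017], [0.4148, 0.2986, 0.017]] c [0.5171 0.3297 0.017 ] [0.1827, 0.1091, 0.184, 0.11] [-14.19, -103.33, 166.08, 75.98]
hole [234.37190691 236.45478201] [  18   22   45   37 1273] [0.4882473  0.37661635 0.012     ]
hole [268.34243736 232.73263633] [  17   21   47   38 1357] [0.54725512 0.28352453 0.012     ]
mid [0.51775121 0.33007044 0.012     ] 0.11021801094987332 122.36925518750238
```

View pics/sp2.png

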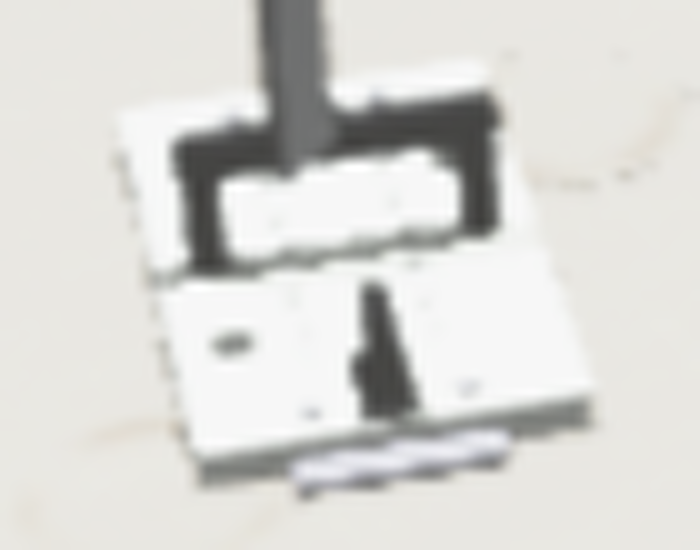

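```bash
cat >> h.py <<'E'
from scipy.spatial.transform import Rotation as Ro
def pose():
    o=arm.observe();return o["eef_pos"],Ro.from_quat(o["orientation"]).as_matrix(),o
def delta(target,zang=None):
    p,R,o=pose();d=R.T@(np.asarray(target)-p)
    s="shift tx %.4f ty %.4f tz %.4f"%tuple(d)
    if zang is not None:
        w=np.array([np.cos(np.radians(zang)),np.sin(np.radians(zang)),0]);l=R.T@w
        t=np.arctan2(-l[1],l[2]);s+=" turn %.4f or %.4f"%(t,t-np.pi*np.sign(t))
    print(s,"| tool x",np.round(R[:,0],3),"z ang %.2f"%np.degrees(np.arctan2(R[1,2],R[0,2])),"q6 %.3f"%o["q"][5])
E
python3 - <<'E'
from h import *
print(tri((258.6,292.8),(251,231.9)))
for n,p in(("b1",(447,256)),("b2",(479,285)),("roll",(402,225)),("funnel",(172,222)),("bot3",(190,192))):print(n,onz("top",p,0))
p,R,o=pose();print(p,R,o["q"])
delta((.5185,.3305,.031),165.9)
E
```

```text
(array([0.51464618, 0.3273512 , 0.04836388]), np.float64(0.0076104975974808226))
b1 [ 0.72413318 -0.26759017  0.        ]
b2 [ 0.67408224 -0.39257017  0.        ]
roll [ 7.64984085e-01 -9.58209180e-02 -2.22044605e-16]
funnel [0.45049288 0.59186065 0.        ]
bot3 [0.57369682 0.59595896 0.        ]
[0.13278482 0.53539841 0.31229629] [[ 0.00352042 -0.97067251  0.24037988]
 [ 0.00979328  0.2404033   0.97062369]
 [-0.99994585 -0.00106289  0.01035239]] [ 1.22489692e+00  8.72469964e-02  1.16080682e+00  8.86547533e-06
  1.88313184e+00 -1.03120679e-01]
shift tx 0.2806 ty -0.4234 tz -0.1091 turn -1.5675 or 1.5741 | tool x [ 0.004  0.01  -1.   ] z ang 76.09 q6 -0.103
```

Emit:
{"method": "arm_command", "body": {
  "targets": [
    {"tx":0.0,"ty":-0.05,"tz":-0.01,"turn":0.15,"grip":110},
    {"tx":0.05,"ty":-0.1,"tz":-0.025,"turn":0.3,"grip":110},
    {"tx":0.08,"ty":-0.15,"tz":-0.038,"turn":0.45,"grip":110},
    {"tx":0.1,"ty":-0.2,"tz":-0.05,"turn":0.6,"grip":110},
    {"tx":0.12,"ty":-0.25,"tz":-0.063,"turn":0.75,"grip":110}
  ]
}}

```text
time_s: 0.95
eef_pos: [0.3258, 0.4293, 0.1988]
orientation: [-0.2, 0.679, 0.199, 0.677]
contact_force: [-0.2, 1.0, -0.1]
grip_width: 0.61
```

Run:
```python
from h import *
delta((.5185,.3305,.11),-14.1)
```

```text
shift tx 0.0886 ty -0.1874 tz 0.1088 turn 0.8186 or -2.3230 | tool x [-0.003 -0.003 -1.   ] z ang 32.80 q6 0.244
```

Emit:
{"method": "arm_command", "body": {
  "targets": [
    {"tx":0.02,"ty":-0.04,"tz":0.02,"turn":0.15,"grip":110},
    {"tx":0.04,"ty":-0.08,"tz":0.045,"turn":0.3,"grip":110},
    {"tx":0.06,"ty":-0.12,"tz":0.07,"turn":0.45,"grip":110},
    {"tx":0.075,"ty":-0.155,"tz":0.09,"turn":0.6,"grip":110},
    {"tx":0.085,"ty":-0.187,"tz":0.109,"turn":0.75,"grip":110}
  ]
}}

```text
time_s: 1.45
eef_pos: [0.5192, 0.3317, 0.1131]
orientation: [0.062, 0.706, -0.064, 0.703]
contact_force: [-0.2, -0.1, 0.2]
grip_width: 0.566
```

Emit:
{"method": "arm_command", "body": {
  "targets": [
    {"tx":0,"ty":0,"tz":0,"turn":0.069,"grip":110},
    {"tx":0,"ty":0,"tz":0,"turn":0.069,"grip":110},
    {"tx":0,"ty":0,"tz":0,"turn":0.069,"grip":110}
  ]
}}

```text
time_s: 1.75
eef_pos: [0.5182, 0.3339, 0.116]
orientation: [0.084, 0.703, -0.085, 0.701]
contact_force: [-0.1, 0.0, -0.7]
grip_width: 0.567
```

Run:
```python
from h import *
delta((.5185,.3305,.11),-14.1);print(pose()[0])
for n,b in(("scene",(200,220,310,330)),("top",(200,180,310,275))):
    im=arm.capture(n)[:,:,::-1];cv2.imwrite(f"pics/{n}2.png",im);cv2.imwrite(f"pics/{n}2c.png",up(im,b,6))
```

```text
shift tx 0.0060 ty -0.0032 tz 0.0011 turn 0.0068 or -3.1348 | tool x [-0.002 -0.001 -1.   ] z ang -13.71 q6 0.720
[0.51816481 0.33388478 0.11595392]
```

View pics/scene2c.png

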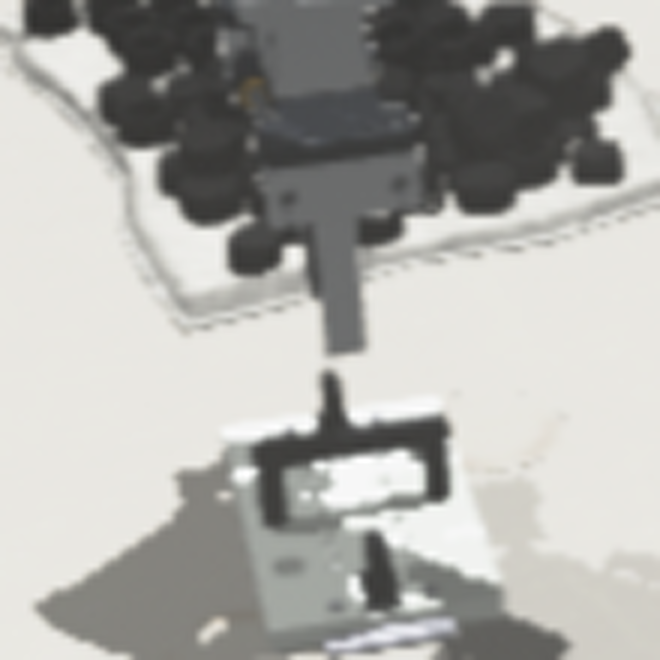

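View pics/top2c.png

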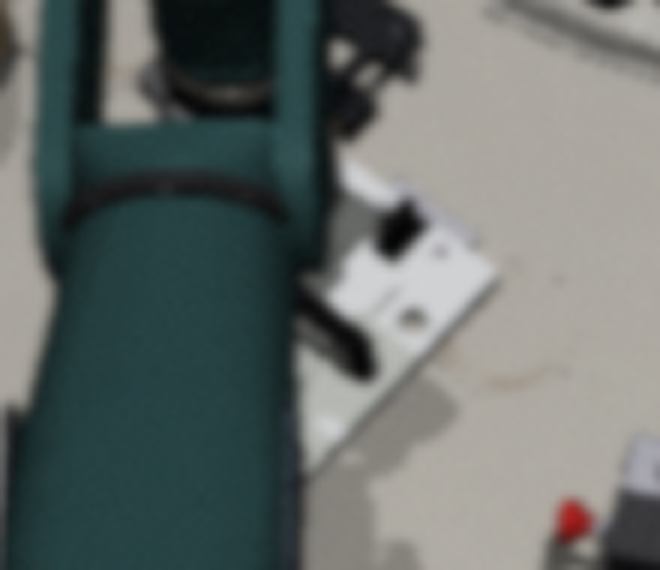

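Run:
```python
from h import *
print(onz("scene",(258.2,292.7),.05))
# lug tops/handle predicted in scene2
c=np.array([.5185,.3305,0]);a=np.radians(75.9);R=np.array([[np.cos(a),-np.sin(a),0],[np.sin(a),np.cos(a),0],[0,0,1]])
for n,b in(("scene",(200,220,310,330)),("top",(200,180,310,275))):
    u=up(cv2.imread(f"pics/{n}{2 if n=='scene' else 0}.png"),b,6)
    for p in[(48,7,57),(48,-7,57),(-48,7,57),(-48,-7,57),(0,62,42),(0,86,42),(0,-62,42),(0,-86,42),(55,92,12),(-55,92,12),(55,-92,12),(-55,-92,12),(38,40,12),(-38,-40,12)]:
        v=((proj(n,c+R@np.array(p)/1000)-np.array(b[:2])+.5)*6-.5);cv2.circle(u,tuple(int(round(x)) for x in v),3,(0,0,255),-1)
    cv2.imwrite(f"pics/ovp_{n}.png",u)
```

```text
[0.51784897 0.33085066 0.05      ]
```

View pics/ovp_scene.png

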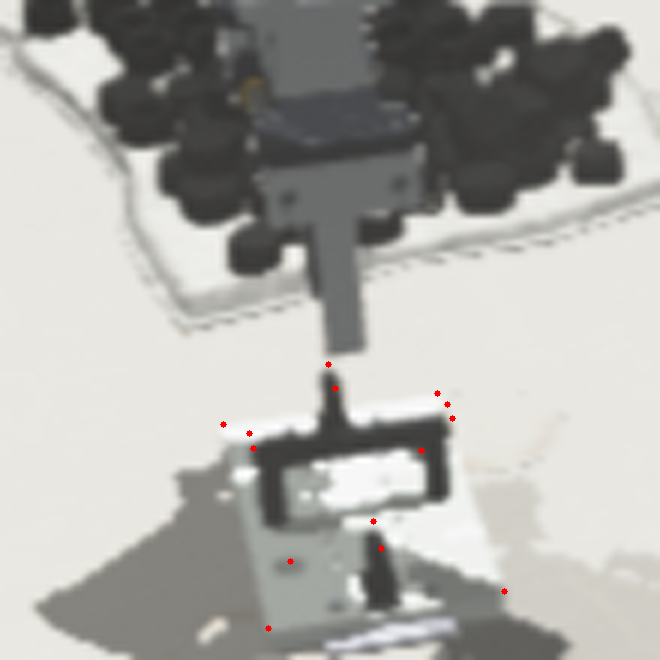

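View pics/ovp_top.png

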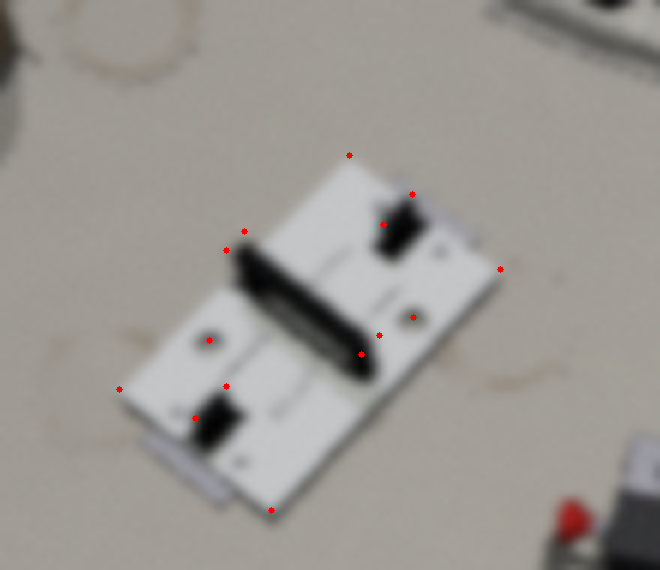

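Run:
```python
from h import *
s=cv2.imread("pics/scene2.png");t=cv2.imread("pics/top0.png")
a=up(s,(236,282,286,330),14);b=up(t,(215,195,290,270),10)
for im,b0,k,f in((a,(236,282),14,"zs"),(b,(215,195),10,"zt")):
    for x in range(0,im.shape[1],5*k):
        cv2.line(im,(x,0),(x,6),(0,0,255),1);cv2.putText(im,str(b0[0]+x//k),(x,18),0,.4,(0,0,255),1)
    for y in range(0,im.shape[0],5*k):
        cv2.line(im,(0,y),(6,y),(0,0,255),1);cv2.putText(im,str(b0[1]+y//k),(8,y+4),0,.4,(0,0,255),1)
    cv2.imwrite(f"pics/{f}.png",im[:600,:800])
```

```text
(no output)
```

View pics/zs.png

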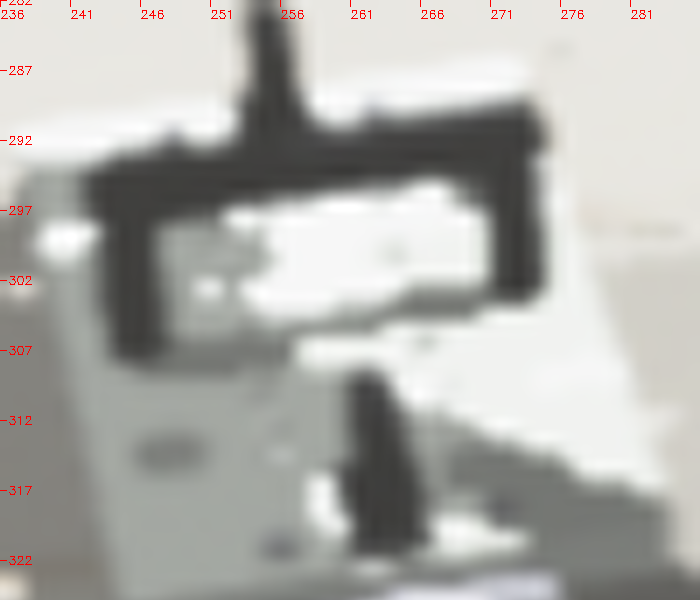

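View pics/zt.png

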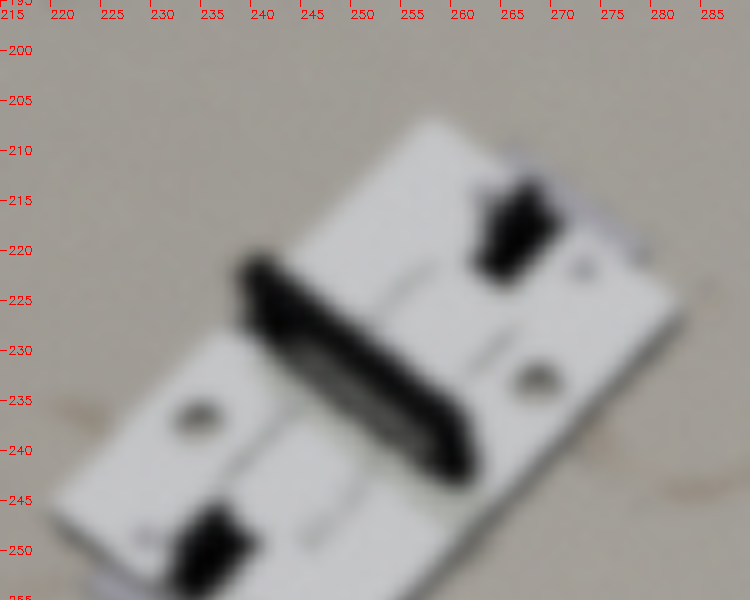

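Emit:
{"method": "arm_command", "body": {
  "targets": [
    {"tx":0.03,"ty":-0.003,"tz":0.001,"turn":0.007,"grip":110},
    {"tx":0.06,"ty":-0.003,"tz":0.001,"turn":0.007,"grip":110},
    {"tx":0.08,"ty":-0.003,"tz":0.001,"turn":0.007,"grip":110},
    {"tx":0.083,"ty":-0.003,"tz":0.001,"turn":0.007,"grip":110}
  ]
}}

```text
time_s: 2.25
eef_pos: [0.5163, 0.3304, 0.0309]
orientation: [0.086, 0.704, -0.088, 0.7]
contact_force: [-0.4, -0.4, -0.4]
grip_width: 0.57
```

Run:
```python
from h import *
delta((.5183,.3306,.031),-14.1);print(pose()[0],pose()[2]["contact_force"])
im=arm.capture("scene")[:,:,::-1];cv2.imwrite(f"pics/s3.png",up(im,(200,220,310,320),7))
```

```text
shift tx -0.0001 ty 0.0006 tz 0.0019 turn 0.0002 or -3.1414 | tool x [-0.005 -0.003 -1.   ] z ang -14.09 q6 0.723
[0.51634612 0.3304276  0.03090086] [-0.42035816 -0.44218778 -0.39256594]
```

View pics/s3.png

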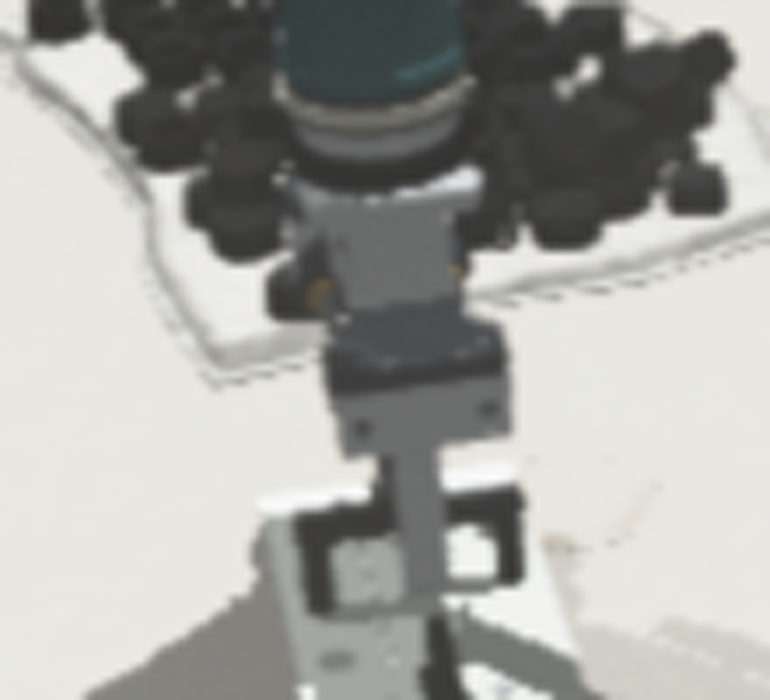

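Emit:
{"method": "arm_command", "body": {
  "targets": [
    {"tx":0,"ty":0,"tz":0.001,"turn":0,"grip":255},
    {"tx":0,"ty":0,"tz":0.001,"turn":0,"grip":255},
    {"tx":0,"ty":0,"tz":0.001,"turn":0,"grip":255},
    {"tx":0,"ty":0,"tz":0.001,"turn":0,"grip":255},
    {"tx":0,"ty":0,"tz":0.001,"turn":0,"grip":255}
  ],
  "grip_force": 50
}}

```text
time_s: 2.8
eef_pos: [0.5199, 0.3309, 0.0347]
orientation: [0.088, 0.702, -0.087, 0.701]
contact_force: [-6.3, 1.3, 4.3]
grip_width: 0.181
```

Run:
```python
from h import *
delta((.5183,.3306,.031),-14.1);p,R,o=pose();print(p,o["contact_force"],o["grip_width"],o["grip_width"]*94)
```

```text
shift tx 0.0037 ty -0.0007 tz -0.0015 turn -0.0020 or 3.1396 | tool x [-0.     0.001 -1.   ] z ang -14.21 q6 0.722
[0.5199315  0.33090294 0.03473503] [-6.34927148  1.28823867  4.3363731 ] 0.18097744230836207 17.011879576986036
```

Emit:
{"method": "arm_command", "body": {
  "targets": [
    {"tx":0,"ty":0,"tz":0,"turn":0,"grip":255},
    {"tx":0,"ty":0,"tz":0,"turn":0,"grip":255}
  ],
  "grip_force": 50
}}

```text
time_s: 3.0
eef_pos: [0.5188, 0.3312, 0.0347]
orientation: [0.088, 0.703, -0.087, 0.701]
contact_force: [-4.8, 0.4, 5.7]
grip_width: 0.144
```

Run:
```python
from h import *
delta((.5183,.3306,.031),-14.1);p,R,o=pose();print(p,o["contact_force"],o["grip_width"],o["grip_width"]*94)
im=arm.capture("scene")[:,:,::-1];cv2.imwrite(f"pics/s4.png",up(im,(200,220,310,320),7))
```

```text
shift tx 0.0037 ty -0.0007 tz -0.0003 turn -0.0014 or 3.1402 | tool x [-0.003  0.001 -1.   ] z ang -14.18 q6 0.722
[0.51879332 0.33123328 0.0347233 ] [-4.82113367  0.35512323  5.73944803] 0.14404710119448141 13.540427512281253
```

View pics/s4.png

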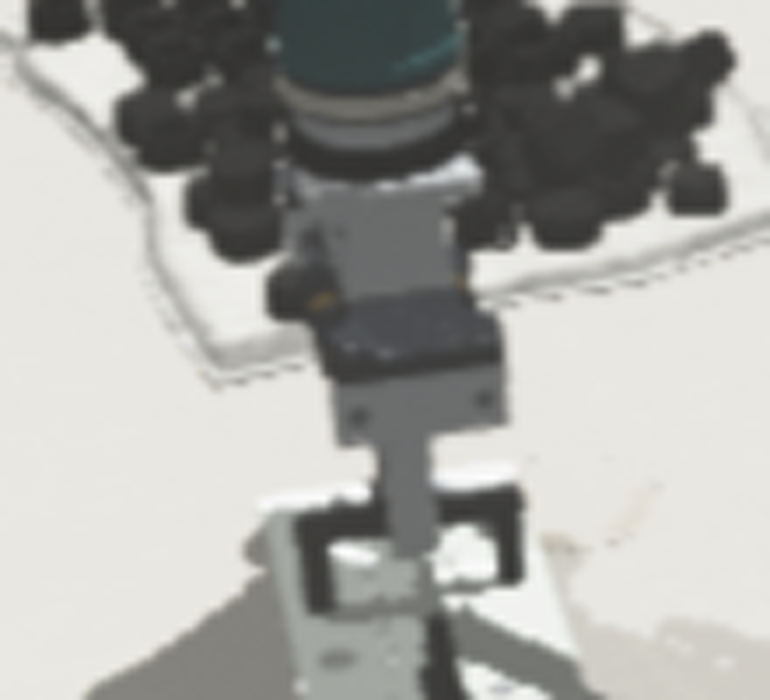

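Emit:
{"method": "arm_command", "body": {
  "targets": [
    {"tx":-0.01,"ty":0,"tz":0,"turn":0,"grip":255},
    {"tx":-0.03,"ty":0,"tz":0,"turn":0,"grip":255},
    {"tx":-0.06,"ty":0,"tz":0,"turn":0,"grip":255},
    {"tx":-0.1,"ty":0,"tz":0,"turn":0,"grip":255},
    {"tx":-0.13,"ty":0,"tz":0,"turn":0,"grip":255}
  ]
}}

```text
time_s: 3.55
eef_pos: [0.5207, 0.3302, 0.1654]
orientation: [0.088, 0.701, -0.088, 0.702]
contact_force: [0.8, 0.4, -3.7]
grip_width: 0.145
```

Run:
```python
from h import *
delta((.5,-.017,.165),-76.14);p,R,o=pose();print(p,o["contact_force"],o["grip_width"]*94)
im=arm.capture("scene")[:,:,::-1];cv2.imwrite(f"pics/s5.png",up(im,(190,200,310,320),6))
```

```text
shift tx 0.0005 ty -0.3416 tz 0.0653 turn 1.0804 or -2.0612 | tool x [ 0.001 -0.    -1.   ] z ang -14.24 q6 0.722
[0.5207495  0.33020387 0.1654466 ] [ 0.80932155  0.43065022 -3.6595109 ] 13.59098872893016
```

View pics/s5.png

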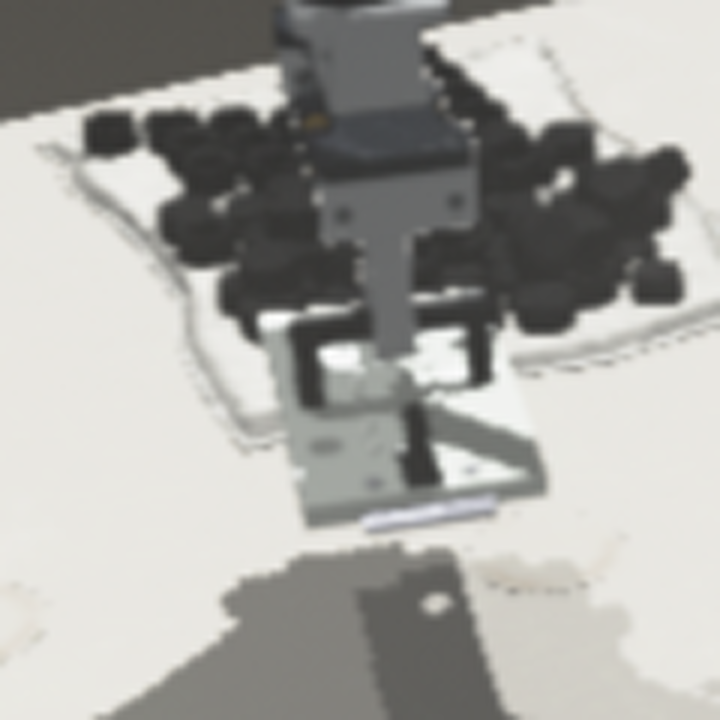

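Emit:
{"method": "arm_command", "body": {
  "targets": [
    {"tx":0,"ty":-0.02,"tz":0.004,"turn":0.08,"grip":255},
    {"tx":0,"ty":-0.06,"tz":0.011,"turn":0.2,"grip":255},
    {"tx":0,"ty":-0.105,"tz":0.02,"turn":0.34,"grip":255},
    {"tx":0,"ty":-0.15,"tz":0.029,"turn":0.48,"grip":255},
    {"tx":0,"ty":-0.195,"tz":0.037,"turn":0.62,"grip":255}
  ]
}}

```text
time_s: 4.1
eef_pos: [0.5074, 0.1304, 0.1621]
orientation: [0.298, 0.641, -0.3, 0.64]
contact_force: [1.0, -0.7, -4.3]
grip_width: 0.143
```

Run:
```python
from h import *
delta((.5,-.017,.165),-76.14);p,R,o=pose();print(p,o["contact_force"],o["grip_width"]*94)
```

```text
shift tx -0.0027 ty -0.1003 tz 0.1082 turn 0.4554 or -2.6862 | tool x [-0.002 -0.001 -1.   ] z ang -50.05 q6 1.017
[0.50740703 0.13037848 0.16208319] [ 0.96199234 -0.73611366 -4.33652273] 13.469741736226865
```

Emit:
{"method": "arm_command", "body": {
  "targets": [
    {"tx":0,"ty":-0.03,"tz":0.033,"turn":0.14,"grip":255},
    {"tx":0,"ty":-0.06,"tz":0.065,"turn":0.27,"grip":255},
    {"tx":0,"ty":-0.085,"tz":0.09,"turn":0.38,"grip":255},
    {"tx":0,"ty":-0.097,"tz":0.104,"turn":0.44,"grip":255},
    {"tx":0,"ty":-0.1,"tz":0.108,"turn":0.455,"grip":255}
  ]
}}

```text
time_s: 4.6
eef_pos: [0.5009, -0.017, 0.1624]
orientation: [0.435, 0.557, -0.436, 0.557]
contact_force: [0.3, 0.8, -4.1]
grip_width: 0.145
```

Emit:
{"method": "arm_command", "body": {
  "targets": [
    {"tx":0,"ty":0,"tz":0,"turn":0,"grip":255},
    {"tx":0,"ty":0,"tz":0,"turn":0,"grip":255}
  ]
}}

```text
time_s: 4.8
eef_pos: [0.5015, -0.0136, 0.1633]
orientation: [0.434, 0.559, -0.434, 0.558]
contact_force: [-0.1, -0.1, -4.1]
grip_width: 0.146
```

Run:
```python
from h import *
for i in range(3):
    p,R,o=pose();print(np.round(p,4),np.round(o["contact_force"],1));n=("scene","top","scene")[i];im=arm.capture(n)[:,:,::-1];cv2.imwrite(f"pics/{n}6.png",im)
delta((.5,-.017,.165),-76.14)
cv2.imwrite("pics/s6.png",up(cv2.imread("pics/scene6.png"),(290,180,440,300),5))
cv2.imwrite("pics/t6.png",up(cv2.imread("pics/top6.png"),(280,210,430,320),5))
```

```text
[ 0.5015 -0.0136  0.1633] [-0.1 -0.1 -4.1]
[ 0.5016 -0.0134  0.1635] [ 0.3  0.6 -4.9]
[ 0.5017 -0.0134  0.1637] [-0.  -0.  -4.6]
shift tx -0.0011 ty -0.0026 tz 0.0030 turn 0.0082 or -3.1334 | tool x [-0.  0. -1.] z ang -75.67 q6 1.181
```

View pics/s6.png

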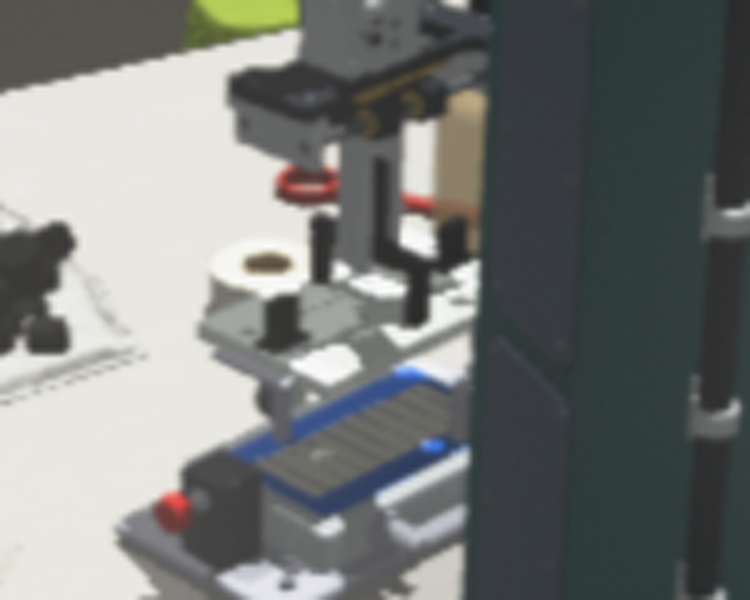

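View pics/t6.png

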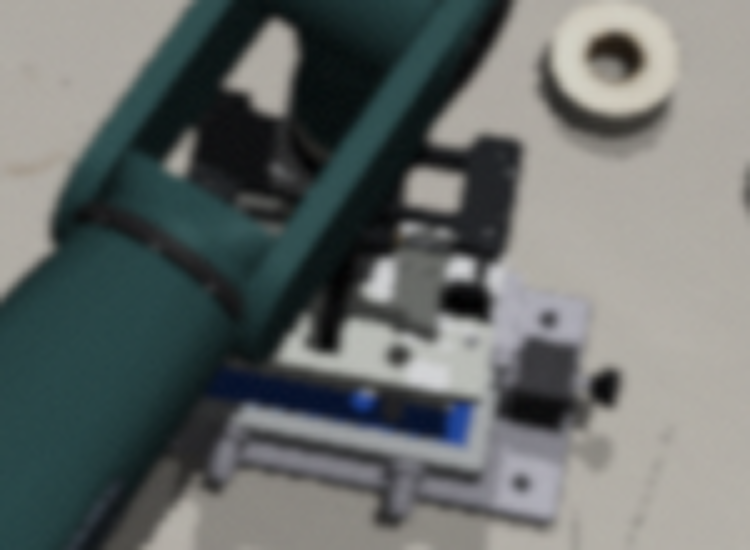

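Run:
```python
from h import *
t=cv2.imread("pics/top6.png");b=(335,265,390,300)
u=up(t,b,14);cv2.imwrite("pics/t6h.png",u[:560])
g=u.min(2)
def cen(gg,x,y,r,th):
    s=(gg[y-r:y+r,x-r:x+r]<th).astype(np.uint8);l=cv2.connectedComponentsWithStats(s);k=l[1][r,r];print(l[2][k]);return l[3][k]+[x-r,y-r]
X=int((400/5+280-335)*14);Y=int((355/5+210-265)*14);print(X,Y,g[Y,X])
for th in(90,110):
    h=back(cen(g,X,Y,90,th),b,14);print("hole px",h)
    for z in(.1385,.1445):print(z,onz("top",h,z))
# hole appearance: rim at top face z=.1445; predicted
p=np.array([.5017,-.0134]);za=np.radians(-75.67+180);ya=np.array([np.cos(za),np.sin(za)]);xa=np.array([ya[1],-ya[0]])
print("pred hole",p-.038*xa-.040*ya)
t0=cv2.imread("pics/top0.png");b0=(280,240,415,325);u0=up(t0,b0,14)
cv2.imwrite("pics/pin1.png",u0[150:400,600:1000]) if 0 else None
cv2.imwrite("pics/pins.png",np.hstack([up(t0,(325,250,350,275),15),up(t0,(345,275,370,300),15)]))
```

```text
350 224 57
[  65   72   43   39 1294]
hole px [359.19187459 280.61845882]
0.1385 [ 0.47409136 -0.06272674  0.1385    ]
0.1445 [ 0.47182373 -0.06335568  0.1445    ]
[  58   66   55   51 2161]
hole px [359.15847491 280.60836584]
0.1385 [ 0.47407838 -0.06262656  0.1385    ]
0.1445 [ 0.4718108  -0.06325586  0.1445    ]
pred hole [ 0.47478258 -0.06156069]
```

View pics/t6h.png

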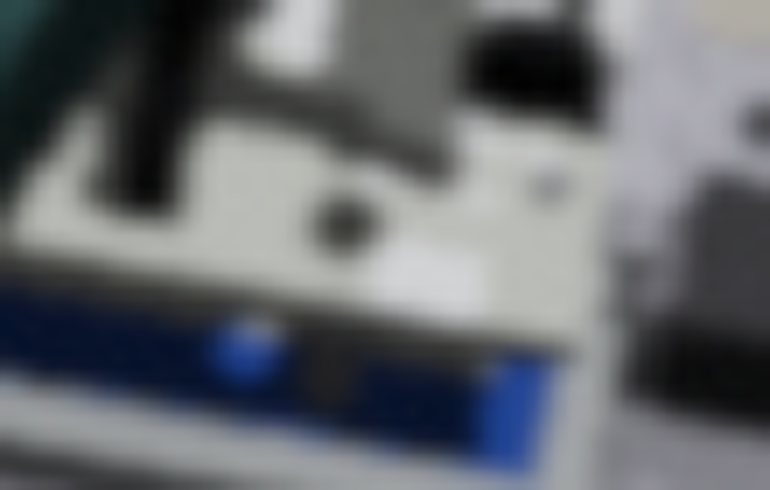

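View pics/pins.png

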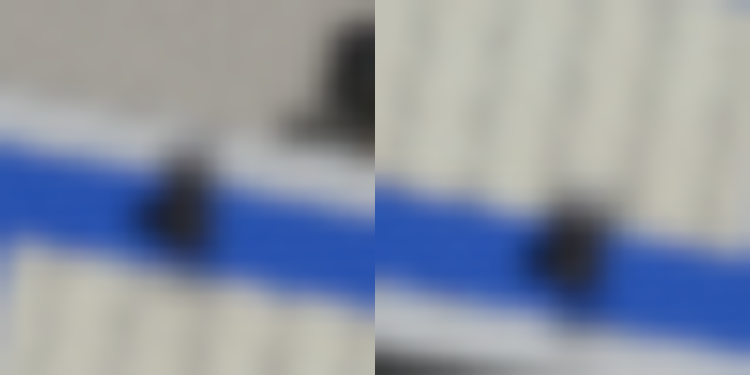

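Run:
```python
from h import *
delta((.5014,-.016,.123),-76.14)
```

```text
shift tx 0.0409 ty -0.0009 tz 0.0024 turn 0.0082 or -3.1334 | tool x [-0.  0. -1.] z ang -75.67 q6 1.181
```

Emit:
{"method": "arm_command", "body": {
  "targets": [
    {"tx":0.015,"ty":-0.001,"tz":0.002,"turn":0.008,"grip":255},
    {"tx":0.028,"ty":-0.001,"tz":0.002,"turn":0.008,"grip":255},
    {"tx":0.038,"ty":-0.001,"tz":0.002,"turn":0.008,"grip":255},
    {"tx":0.04,"ty":-0.001,"tz":0.002,"turn":0.008,"grip":255}
  ]
}}

```text
time_s: 5.35
eef_pos: [0.4995, -0.0164, 0.1211]
orientation: [0.436, 0.558, -0.437, 0.555]
contact_force: [-1.0, 0.1, -5.0]
grip_width: 0.145
```

Run:
```python
from h import *
for n in("top","scene"):
    p,R,o=pose();print(np.round(p,4),np.round(o["contact_force"],1));im=arm.capture(n)[:,:,::-1];cv2.imwrite(f"pics/{n}7.png",im)
delta((.5014,-.016,.123),-76.14)
cv2.imwrite("pics/s7.png",up(cv2.imread("pics/scene7.png"),(310,210,390,300),7))
cv2.imwrite("pics/t7.png",up(cv2.imread("pics/top7.png"),(325,240,405,300),9))
```

```text
[ 0.4995 -0.0164  0.1211] [-1.   0.1 -5. ]
[ 0.5    -0.0165  0.1218] [-0.  -0.9 -4.1]
shift tx -0.0001 ty 0.0009 tz -0.0004 turn -0.0020 or 3.1396 | tool x [-0.002  0.    -1.   ] z ang -76.26 q6 1.184
```

View pics/s7.png

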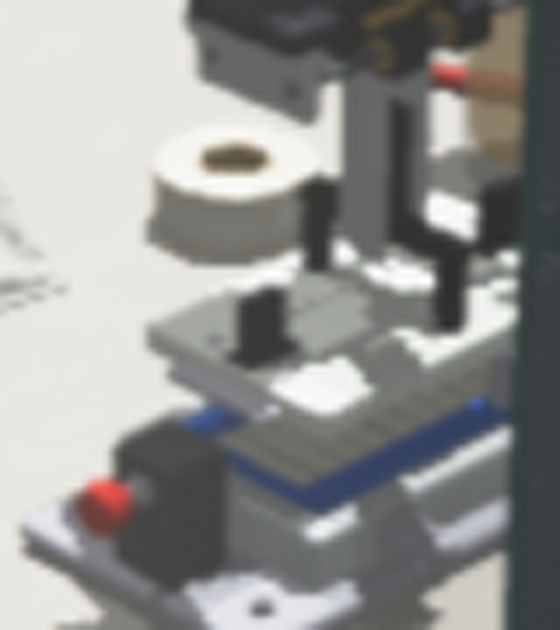

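View pics/t7.png

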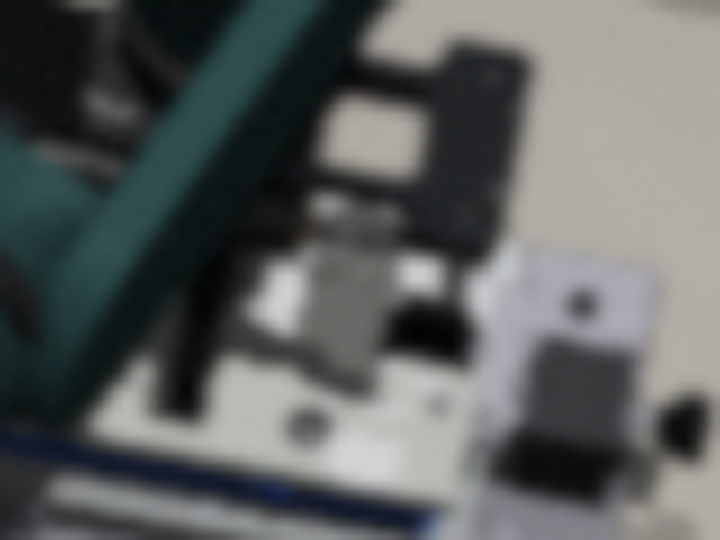

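Run:
```python
from h import *
t=cv2.imread("pics/top7.png");b=(335,265,390,300)
u=up(t,b,14);g=u.min(2)
cv2.imwrite("pics/t7h.png",up(t,(349,277,369,297),28))
X=int((307/9+325-335)*14);Y=int((425/9+240-265)*14)
for th in(100,120,135):
    s=(g[Y-80:Y+80,X-80:X+80]<th).astype(np.uint8)
    c=[c for c in cv2.findContours(s,cv2.RETR_EXTERNAL,cv2.CHAIN_APPROX_NONE)[0] if cv2.pointPolygonTest(c,(80,80),True)>-15]
    c=max(c,key=cv2.contourArea);(x,y),(w,h),_=cv2.minAreaRect(c);m=cv2.moments(c);p=back([m["m10"]/m["m00"]+X-80,m["m01"]/m["m00"]+Y-80],b,14)
    print(th,w/14,h/14,p,onz("top",p,.0995),onz("top",p,.090))
print(proj("top",[.4727,-.0649,.087]))
```

```text
100 1.8378963470458984 2.66613279070173 [358.86374206 286.50771271] [ 0.47137454 -0.06531171  0.0995    ] [ 0.47486746 -0.06435316  0.09      ]
120 3.2857142857142856 4.0 [358.77570554 286.72961631] [ 0.47062361 -0.06536007  0.0995    ] [ 0.47411234 -0.06440179  0.09      ]
135 4.293148040771484 4.646701267787388 [358.73116165 286.81901603] [ 0.47030962 -0.06535533  0.0995    ] [ 0.47379659 -0.06439703  0.09      ]
[358.67925677 287.55430101]
```

View pics/t7h.png

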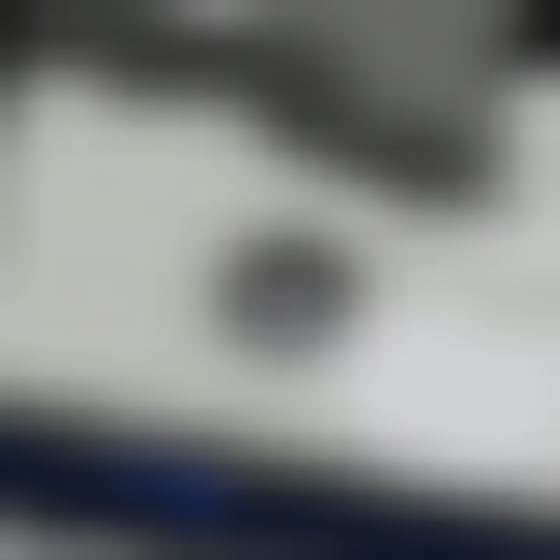

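Emit:
{"method": "arm_command", "body": {
  "targets": [
    {"tx":0.005,"ty":0,"tz":0,"turn":0,"grip":255},
    {"tx":0.009,"ty":0,"tz":0,"turn":0,"grip":255},
    {"tx":0.012,"ty":0,"tz":0,"turn":0,"grip":255}
  ]
}}

```text
time_s: 5.75
eef_pos: [0.5013, -0.0168, 0.1119]
orientation: [0.437, 0.556, -0.437, 0.556]
contact_force: [-0.4, -0.1, -4.2]
grip_width: 0.145
```

Run:
```python
from h import *
p,R,o=pose();print(np.round(p,4),np.round(o["contact_force"],1),np.round(o["torque"],2))
delta((.5,-.017,.1),-76.14)
```

```text
[ 0.5013 -0.0168  0.1119] [-0.4 -0.1 -4.2] [-0.04  0.19 -0.01]
shift tx 0.0119 ty -0.0013 tz -0.0001 turn -0.0022 or 3.1394 | tool x [ 0.  0. -1.] z ang -76.26 q6 1.184
```

Emit:
{"method": "arm_command", "body": {
  "targets": [
    {"tx":0.003,"ty":0,"tz":0,"turn":0,"grip":255},
    {"tx":0.006,"ty":0,"tz":0,"turn":0,"grip":255},
    {"tx":0.008,"ty":0,"tz":0,"turn":0,"grip":255}
  ]
}}

```text
time_s: 6.05
eef_pos: [0.5011, -0.0167, 0.1037]
orientation: [0.437, 0.556, -0.437, 0.556]
contact_force: [-0.2, -0.1, -4.9]
grip_width: 0.143
```

Run:
```python
from h import *
p,R,o=pose();print(np.round(p,4),np.round(o["contact_force"],1),np.round(o["torque"],2))
```

```text
[ 0.5011 -0.0167  0.1037] [-0.2 -0.1 -4.9] [0.01 0.16 0.04]
```

Emit:
{"method": "arm_command", "body": {
  "targets": [
    {"tx":0.002,"ty":0,"tz":0,"turn":0,"grip":255},
    {"tx":0.004,"ty":0,"tz":0,"turn":0,"grip":255}
  ]
}}

```text
time_s: 6.25
eef_pos: [0.5013, -0.0167, 0.0999]
orientation: [0.437, 0.556, -0.437, 0.556]
contact_force: [-0.4, 0.2, -3.5]
grip_width: 0.146
```

Emit:
{"method": "arm_command", "body": {
  "targets": [
    {"tx":0.002,"ty":0,"tz":0,"turn":0,"grip":255},
    {"tx":0.003,"ty":0,"tz":0,"turn":0,"grip":255}
  ]
}}

```text
time_s: 6.45
eef_pos: [0.5016, -0.0161, 0.0982]
orientation: [0.437, 0.556, -0.436, 0.556]
contact_force: [-2.7, 2.8, 4.1]
grip_width: 0.139
```

Emit:
{"method": "arm_command", "body": {
  "targets": [
    {"tx":0,"ty":0,"tz":0,"turn":0,"grip":140},
    {"tx":0,"ty":0,"tz":0,"turn":0,"grip":130},
    {"tx":0,"ty":0,"tz":0,"turn":0,"grip":120},
    {"tx":0,"ty":0,"tz":0,"turn":0,"grip":120},
    {"tx":0,"ty":0,"tz":0,"turn":0,"grip":120}
  ]
}}

```text
time_s: 6.95
eef_pos: [0.5013, -0.0169, 0.0971]
orientation: [0.437, 0.556, -0.437, 0.556]
contact_force: [0.1, -0.3, 0.2]
grip_width: 0.518
```

Run:
```python
from h import *
p,R,o=pose();print(np.round(p,4),np.round(o["contact_force"],1),o["grip_width"]*94)
for n in("top","scene"):
    im=arm.capture(n)[:,:,::-1];cv2.imwrite(f"pics/{n}8.png",im)
cv2.imwrite("pics/s8.png",up(cv2.imread("pics/scene8.png"),(300,210,400,300),7))
cv2.imwrite("pics/t8.png",up(cv2.imread("pics/top8.png"),(320,230,410,300),8))
```

```text
[ 0.5013 -0.0169  0.0971] [ 0.1 -0.3  0.2] 48.68628924838376
```

View pics/s8.png

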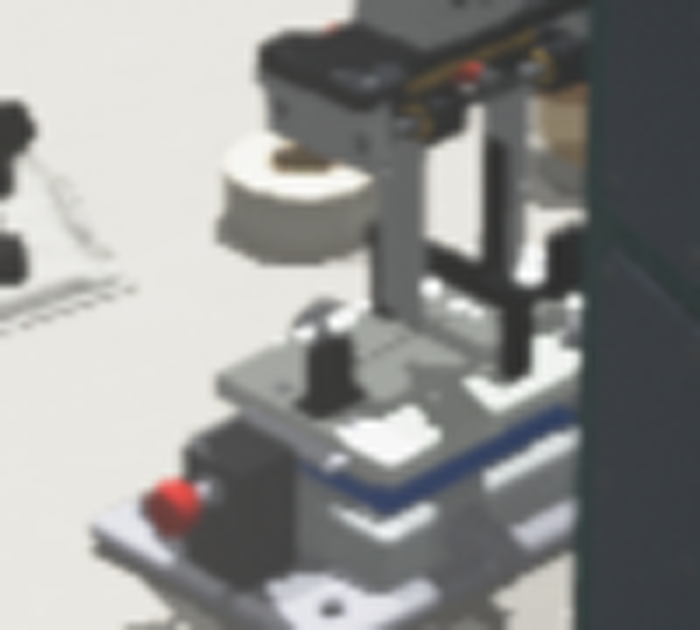

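View pics/t8.png

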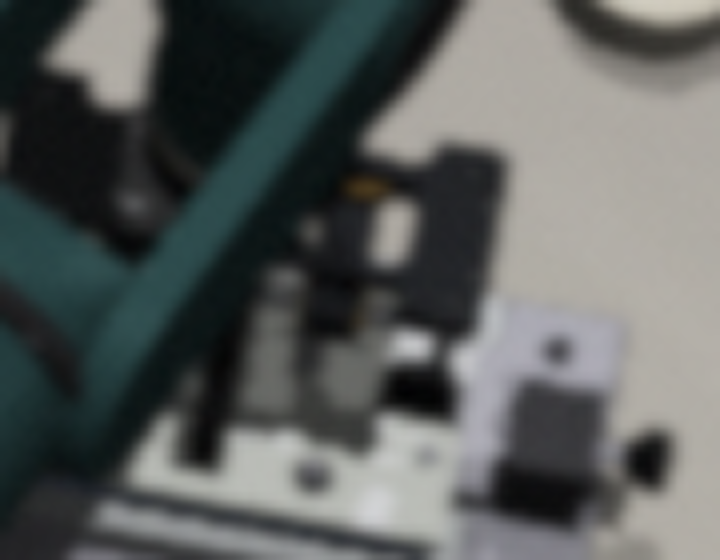

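Emit:
{"method": "arm_command", "body": {
  "targets": [
    {"tx":-0.03,"ty":0,"tz":0,"turn":0,"grip":120},
    {"tx":-0.07,"ty":0,"tz":0,"turn":0,"grip":120},
    {"tx":-0.1,"ty":0,"tz":0,"turn":-0.1,"grip":120},
    {"tx":-0.1,"ty":0,"tz":0,"turn":-0.24,"grip":120},
    {"tx":-0.1,"ty":0,"tz":0,"turn":-0.38,"grip":120}
  ]
}}

```text
time_s: 7.55
eef_pos: [0.5021, -0.0169, 0.1989]
orientation: [0.322, 0.628, -0.321, 0.631]
contact_force: [0.6, -0.1, -0.3]
grip_width: 0.528
```

Run:
```python
from h import *
delta((.483,.055,.15),13.8)
for n in("top","scene"):
    im=arm.capture(n)[:,:,::-1];cv2.imwrite(f"pics/{n}9.png",im)
cv2.imwrite("pics/s9.png",up(cv2.imread("pics/scene9.png"),(300,210,400,300),7))
cv2.imwrite("pics/t9.png",up(cv2.imread("pics/top9.png"),(280,210,410,310),6))
```

```text
shift tx 0.0488 ty 0.0265 tz -0.0696 turn -1.1861 or 1.9555 | tool x [ 0.004 -0.    -1.   ] z ang -54.16 q6 0.799
```

View pics/s9.png

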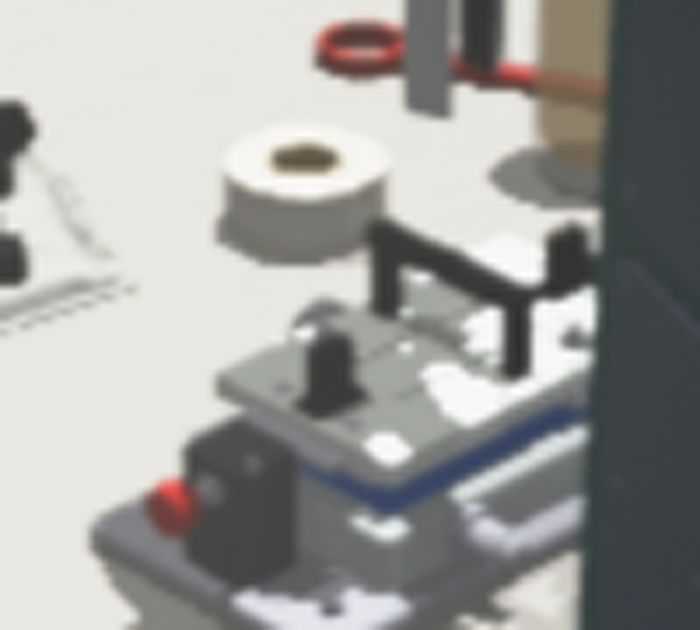

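View pics/t9.png

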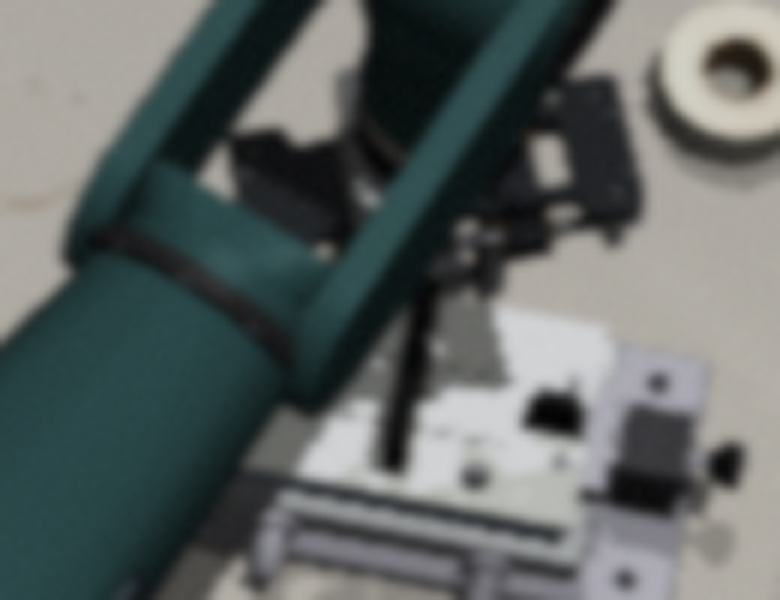

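Emit:
{"method": "arm_command", "body": {
  "targets": [
    {"tx":0.0,"ty":0.003,"tz":-0.01,"turn":-0.14,"grip":120},
    {"tx":0.0,"ty":0.01,"tz":-0.03,"turn":-0.28,"grip":120},
    {"tx":0.0,"ty":0.018,"tz":-0.05,"turn":-0.42,"grip":120},
    {"tx":0.02,"ty":0.024,"tz":-0.065,"turn":-0.56,"grip":120},
    {"tx":0.03,"ty":0.0265,"tz":-0.07,"turn":-0.7,"grip":120}
  ]
}}

```text
time_s: 8.15
eef_pos: [0.4811, 0.057, 0.1656]
orientation: [0.087, 0.702, -0.087, 0.701]
contact_force: [0.6, 0.3, -0.9]
grip_width: 0.531
```

Emit:
{"method": "arm_command", "body": {
  "targets": [
    {"tx":0.0,"ty":0,"tz":0,"turn":-0.14,"grip":120},
    {"tx":0.0,"ty":0,"tz":0,"turn":-0.28,"grip":120},
    {"tx":0.0,"ty":0,"tz":0,"turn":-0.42,"grip":120},
    {"tx":0.0,"ty":0,"tz":0,"turn":-0.486,"grip":120}
  ]
}}

```text
time_s: 8.55
eef_pos: [0.4819, 0.0557, 0.1665]
orientation: [-0.083, 0.703, 0.083, 0.702]
contact_force: [-0.1, -0.2, 0.1]
grip_width: 0.529
```

Run:
```python
from h import *
delta((.483,.055,.15),13.8)
p,R,o=pose();print(p)
a=np.radians(13.86);Rz=np.array([[np.cos(a),-np.sin(a),0],[np.sin(a),np.cos(a),0],[0,0,1]]);c=np.array([.501,-.017,.066])
im=arm.capture("scene")[:,:,::-1];cv2.imwrite("pics/scene10.png",im)
b=(300,210,400,300);u=up(im,b,7)
for q in[(5,62,42),(-5,62,42),(5,86,42),(-5,86,42),(-55,92,12),(55,92,12),(-5,86,12)]:
    v=((proj("scene",c+Rz@np.array(q)/1000)-np.array(b[:2])+.5)*7-.5);cv2.circle(u,tuple(int(round(x)) for x in v),3,(0,0,255),-1)
cv2.imwrite("pics/s10.png",u)
```

```text
shift tx 0.0165 ty -0.0009 tz 0.0010 turn -0.0053 or 3.1363 | tool x [-0.001  0.    -1.   ] z ang 13.50 q6 -0.238
[0.48185901 0.0556704  0.16652931]
```

View pics/s10.png

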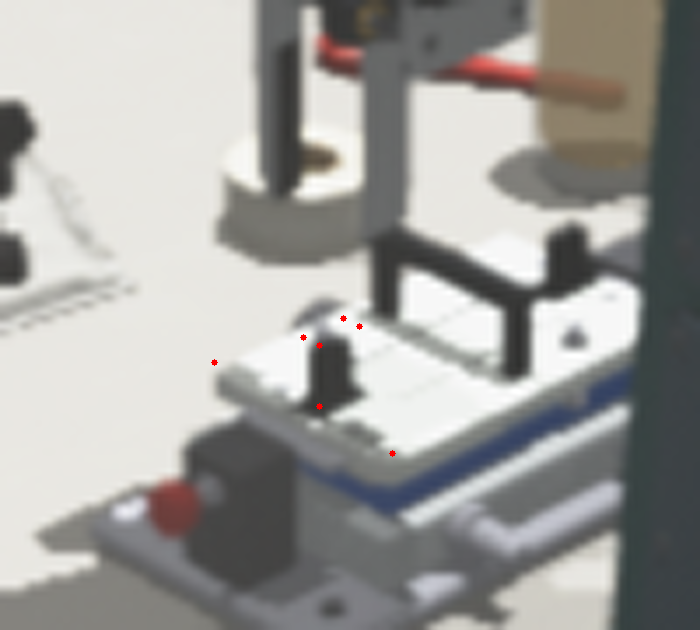

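Emit:
{"method": "arm_command", "body": {
  "targets": [
    {"tx":0.03,"ty":-0.001,"tz":0.001,"turn":0,"grip":120},
    {"tx":0.06,"ty":-0.001,"tz":0.001,"turn":0,"grip":120},
    {"tx":0.078,"ty":-0.001,"tz":0.001,"turn":0,"grip":120},
    {"tx":0.082,"ty":-0.001,"tz":0.001,"turn":0,"grip":120}
  ]
}}

```text
time_s: 9.0
eef_pos: [0.4811, 0.0549, 0.0819]
orientation: [-0.081, 0.704, 0.082, 0.7]
contact_force: [-0.3, 0.4, -0.8]
grip_width: 0.528
```

Run:
```python
from h import *
delta((.483,.055,.083),13.8)
p,R,o=pose();print(p,o["contact_force"])
im=arm.capture("scene")[:,:,::-1];cv2.imwrite("pics/scene11.png",im)
cv2.imwrite("pics/s11.png",up(im,(300,210,400,300),7))
```

```text
shift tx -0.0011 ty -0.0003 tz 0.0019 turn -0.0092 or 3.1324 | tool x [-0.006  0.    -1.   ] z ang 13.28 q6 -0.235
[0.48111623 0.05485082 0.08193968] [-0.2530984   0.38593446 -0.7519714 ]
```

View pics/s11.png

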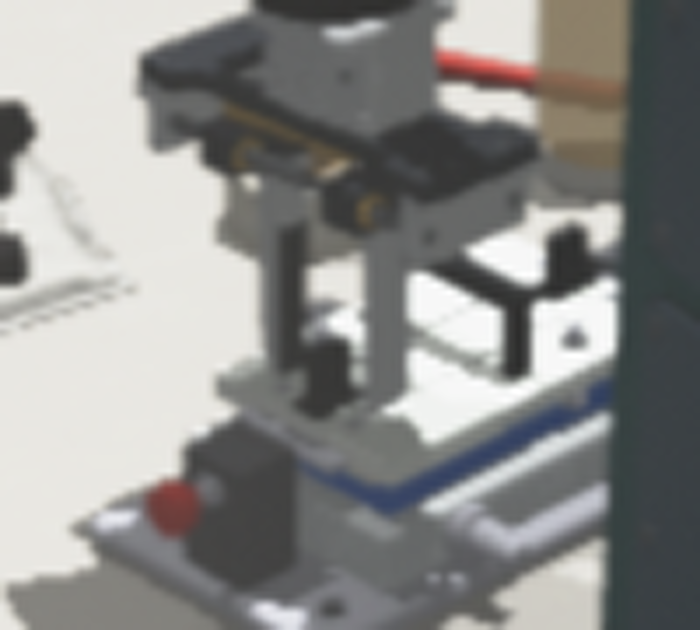

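Emit:
{"method": "arm_command", "body": {
  "targets": [
    {"tx":0,"ty":0,"tz":0.001,"turn":-0.009,"grip":255},
    {"tx":0,"ty":0,"tz":0.001,"turn":-0.009,"grip":255},
    {"tx":0,"ty":0,"tz":0.001,"turn":-0.009,"grip":255},
    {"tx":0,"ty":0,"tz":0.001,"turn":-0.009,"grip":255},
    {"tx":0,"ty":0,"tz":0.001,"turn":-0.009,"grip":255}
  ],
  "grip_force": 55
}}

```text
time_s: 9.55
eef_pos: [0.4846, 0.0551, 0.0856]
orientation: [-0.086, 0.701, 0.086, 0.702]
contact_force: [-0.5, -0.5, -0.0]
grip_width: 0.141
```

Emit:
{"method": "arm_command", "body": {
  "targets": [
    {"tx":0,"ty":0,"tz":0,"turn":0,"grip":255},
    {"tx":0,"ty":0,"tz":0,"turn":0,"grip":255}
  ],
  "grip_force": 55
}}

```text
time_s: 9.75
eef_pos: [0.4844, 0.0551, 0.0853]
orientation: [-0.086, 0.702, 0.086, 0.702]
contact_force: [0.0, 0.1, 2.1]
grip_width: 0.102
```

Emit:
{"method": "arm_command", "body": {
  "targets": [
    {"tx":0.003,"ty":0,"tz":0,"turn":0,"grip":255},
    {"tx":0.006,"ty":0,"tz":0,"turn":0,"grip":255},
    {"tx":0.009,"ty":0,"tz":0,"turn":0,"grip":255}
  ]
}}

```text
time_s: 10.05
eef_pos: [0.485, 0.0557, 0.079]
orientation: [-0.086, 0.701, 0.086, 0.703]
contact_force: [-5.4, 3.7, 14.3]
grip_width: 0.102
```

Run:
```python
from h import *
p,R,o=pose();print(np.round(p,4),np.round(o["contact_force"],1),np.round(o["torque"],2),o["grip_width"]*94,R[:,0])
```

```text
[0.485  0.0557 0.079 ] [-5.4  3.7 14.3] [-0.11  1.04 -0.18] 9.61123821171375 [ 2.37943898e-03  9.96053825e-04 -9.99996673e-01]
```

Emit:
{"method": "arm_command", "body": {
  "targets": [
    {"tx":0.003,"ty":0,"tz":0,"turn":0,"grip":255},
    {"tx":0.006,"ty":0,"tz":0,"turn":0,"grip":255},
    {"tx":0.008,"ty":0,"tz":0,"turn":0,"grip":255}
  ]
}}

```text
time_s: 10.35
eef_pos: [0.4841, 0.0567, 0.07]
orientation: [-0.085, 0.702, 0.087, 0.702]
contact_force: [-6.7, 4.1, 18.1]
grip_width: 0.105
```

Emit:
{"method": "arm_command", "body": {
  "targets": [
    {"tx":0.003,"ty":0,"tz":0,"turn":0,"grip":255},
    {"tx":0.005,"ty":0,"tz":0,"turn":0,"grip":255}
  ]
}}

```text
time_s: 10.55
eef_pos: [0.4844, 0.0566, 0.0698]
orientation: [-0.085, 0.701, 0.087, 0.702]
contact_force: [-16.3, 3.5, 38.3]
grip_width: 0.103
```

Run:
```python
from h import *
p,R,o=pose();print(np.round(p,4),np.round(o["contact_force"],1),np.round(o["torque"],2),o["grip_width"]*94,R[:,0])
im=arm.capture("scene")[:,:,::-1];cv2.imwrite("pics/scene12.png",im)
cv2.imwrite("pics/s12.png",up(im,(300,210,400,300),7))
```

```text
[0.4844 0.0566 0.0698] [-16.3   3.5  38.3] [ 0.36  3.22 -0.11] 9.675039493519387 [ 0.0012571   0.00251424 -0.99999605]
```

View pics/s12.png

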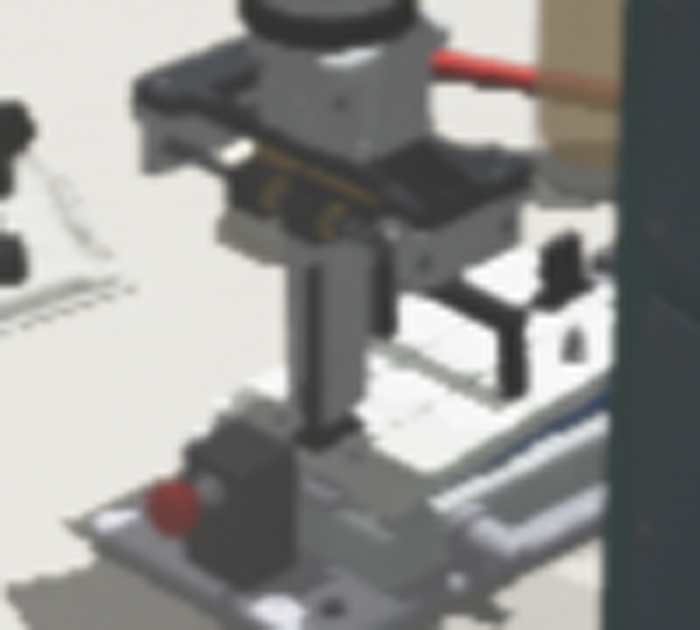

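Emit:
{"method": "arm_command", "body": {
  "targets": [
    {"tx":-0.003,"ty":0,"tz":0,"turn":0,"grip":255},
    {"tx":-0.006,"ty":0,"tz":0,"turn":0,"grip":255}
  ]
}}

```text
time_s: 10.8
eef_pos: [0.4839, 0.0571, 0.0702]
orientation: [-0.085, 0.702, 0.088, 0.702]
contact_force: [-2.8, 6.1, -1.6]
grip_width: 0.099
```

Emit:
{"method": "arm_command", "body": {
  "targets": [
    {"tx":-0.003,"ty":0,"tz":0,"turn":0,"grip":255},
    {"tx":-0.003,"ty":0,"tz":0,"turn":0,"grip":255}
  ]
}}

```text
time_s: 11.0
eef_pos: [0.483, 0.0574, 0.0709]
orientation: [-0.085, 0.703, 0.088, 0.701]
contact_force: [-1.3, 5.0, -2.3]
grip_width: 0.103
```

Emit:
{"method": "arm_command", "body": {
  "targets": [
    {"tx":-0.002,"ty":0,"tz":0,"turn":0,"grip":255},
    {"tx":-0.003,"ty":0,"tz":0,"turn":0,"grip":255}
  ]
}}

```text
time_s: 11.2
eef_pos: [0.4827, 0.0573, 0.0713]
orientation: [-0.085, 0.703, 0.088, 0.701]
contact_force: [3.9, 5.1, -16.8]
grip_width: 0.105
```

Emit:
{"method": "arm_command", "body": {
  "targets": [
    {"tx":-0.001,"ty":0,"tz":0,"turn":0,"grip":255},
    {"tx":-0.002,"ty":0,"tz":0,"turn":0,"grip":255}
  ]
}}

```text
time_s: 11.4
eef_pos: [0.4826, 0.0574, 0.0715]
orientation: [-0.084, 0.703, 0.088, 0.7]
contact_force: [6.8, 5.0, -24.5]
grip_width: 0.099
```

```bash
cat >> h.py <<'E'
def red(im,box=(305,265,345,300)):
    u=up(im,box,8).astype(int);m=((u[:,:,2]-np.maximum(u[:,:,0],u[:,:,1]))>40).astype(np.uint8)
    l=cv2.connectedComponentsWithStats(m);k=1+np.argmax(l[2][1:,4]);return back(l[3][k],box),l[2][k][4]
E
python3 - <<'E'
from h import *
cv2.imwrite("pics/scene13.png",arm.capture("scene")[:,:,::-1])
for i in(0,8,9,11,12,13):print(i,red(cv2.imread(f"pics/scene{i}.png")))
a=np.radians(103.86);b=np.array([.5,-.017,.055])+.16*np.array([np.cos(a),np.sin(a),0])
print(proj("scene",b),proj("scene",b+.01*np.array([np.cos(a),np.sin(a),0])))
cv2.imwrite("pics/s13.png",up(cv2.imread("pics/scene13.png"),(300,210,400,300),7))
E
```

```text
0 (array([324.7409398 , 281.05666462]), np.int32(2442))
8 (array([324.66153405, 281.24665264]), np.int32(2614))
9 (array([324.27047991, 281.26015625]), np.int32(2240))
11 (array([324.32114588, 281.63191062]), np.int32(2053))
12 (array([324.28781235, 281.55685368]), np.int32(2081))
13 (array([324.30125306, 281.60363692]), np.int32(2045))
[326.09362662 282.58568134] [323.57735478 283.81155458]
```

View pics/s13.png

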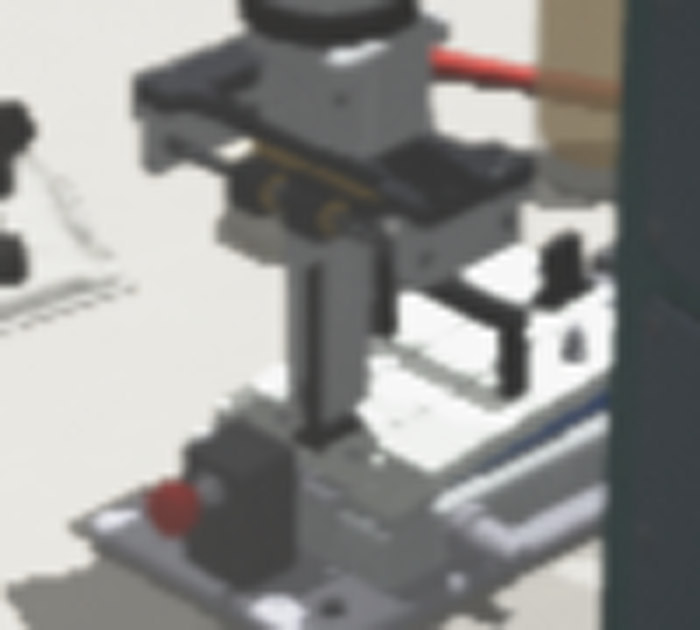

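Emit:
{"method": "arm_command", "body": {
  "targets": [
    {"tx":0.003,"ty":0,"tz":0,"turn":0,"grip":255},
    {"tx":0.005,"ty":0,"tz":0,"turn":0,"grip":255},
    {"tx":0.005,"ty":0,"tz":0,"turn":0,"grip":130},
    {"tx":0.005,"ty":0,"tz":0,"turn":0,"grip":120},
    {"tx":0.005,"ty":0,"tz":0,"turn":0,"grip":120}
  ]
}}

```text
time_s: 11.95
eef_pos: [0.4847, 0.0548, 0.0725]
orientation: [-0.086, 0.702, 0.086, 0.702]
contact_force: [0.1, 1.0, 1.0]
grip_width: 0.326
```

Emit:
{"method": "arm_command", "body": {
  "targets": [
    {"tx":0,"ty":0,"tz":0,"turn":0,"grip":120},
    {"tx":-0.02,"ty":0,"tz":0,"turn":0,"grip":120},
    {"tx":-0.05,"ty":0,"tz":0,"turn":0,"grip":120},
    {"tx":-0.09,"ty":0,"tz":0,"turn":0,"grip":120}
  ]
}}

```text
time_s: 12.35
eef_pos: [0.483, 0.0549, 0.1613]
orientation: [-0.086, 0.703, 0.086, 0.7]
contact_force: [-0.3, -1.1, 0.6]
grip_width: 0.529
```

Run:
```python
from h import *
p,R,o=pose();print(np.round(p,4),np.round(o["contact_force"],1),o["grip_width"]*94)
# black lug: centre (.5010,-.017) - 74mm
delta((.519,-.089,.16),13.8)
for n in("top","scene"):
    im=arm.capture(n)[:,:,::-1];cv2.imwrite(f"pics/{n}14.png",im)
print(red(cv2.imread("pics/scene14.png")))
cv2.imwrite("pics/s14.png",up(cv2.imread("pics/scene14.png"),(300,210,400,300),7))
cv2.imwrite("pics/t14.png",up(cv2.imread("pics/top14.png"),(280,210,410,310),6))
```

```text
[0.483  0.0549 0.1613] [-0.3 -1.1  0.6] 49.74252733912061
shift tx 0.0012 ty -0.1483 tz 0.0003 turn 0.0028 or -3.1388 | tool x [-0.004 -0.    -1.   ] z ang 13.96 q6 -0.247
(array([324.35559701, 281.54788557]), np.int32(2010))
```

View pics/s14.png

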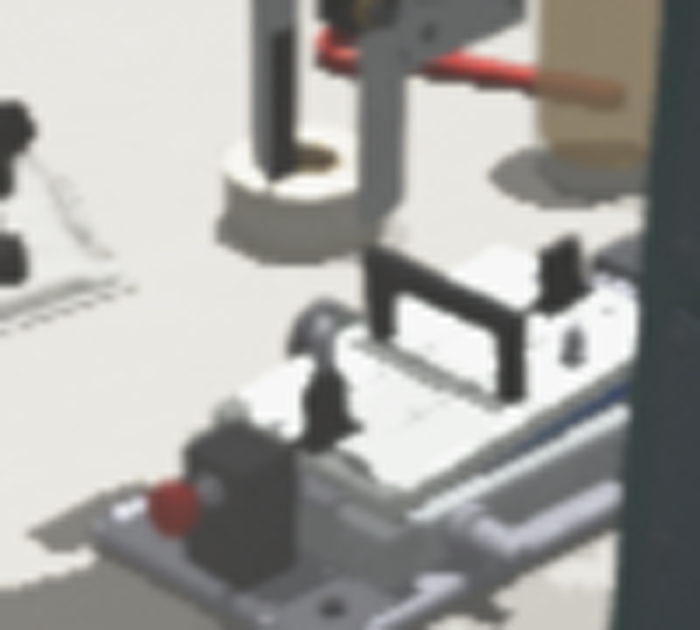

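View pics/t14.png

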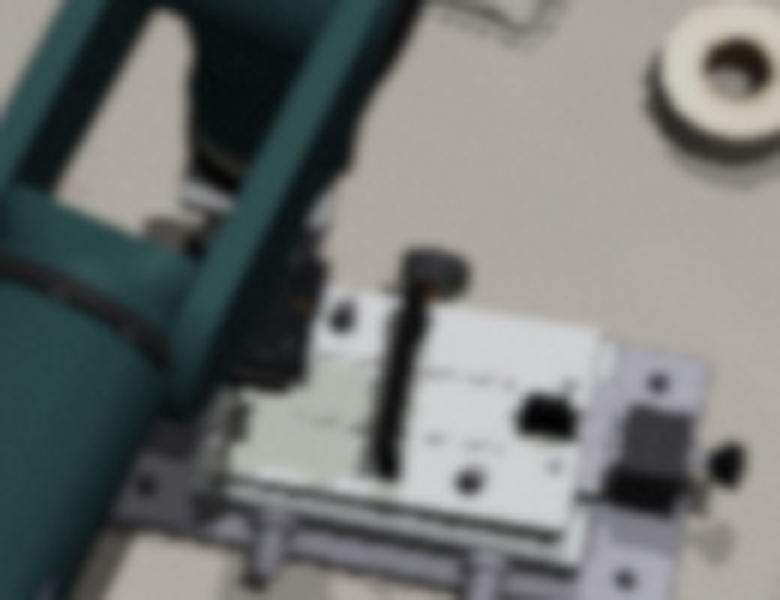

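Emit:
{"method": "arm_command", "body": {
  "targets": [
    {"tx":0,"ty":-0.025,"tz":0,"turn":0,"grip":120},
    {"tx":0,"ty":-0.07,"tz":0,"turn":0,"grip":120},
    {"tx":0,"ty":-0.115,"tz":0,"turn":0,"grip":120},
    {"tx":0,"ty":-0.14,"tz":0,"turn":0.003,"grip":120},
    {"tx":0,"ty":-0.148,"tz":0,"turn":0.003,"grip":120}
  ]
}}

```text
time_s: 12.95
eef_pos: [0.5201, -0.091, 0.1613]
orientation: [-0.084, 0.702, 0.084, 0.702]
contact_force: [-0.0, 0.3, 0.1]
grip_width: 0.53
```

Run:
```python
from h import *
p,R,o=pose();print(np.round(p,4),np.round(o["contact_force"],1),o["grip_width"]*94)
delta((.519,-.089,.088),13.8)
for n in("top","scene"):
    im=arm.capture(n)[:,:,::-1];cv2.imwrite(f"pics/{n}15.png",im)
cv2.imwrite("pics/s15.png",up(cv2.imread("pics/scene15.png"),(300,190,440,300),5))
cv2.imwrite("pics/t15.png",up(cv2.imread("pics/top15.png"),(280,210,410,310),6))
```

```text
[ 0.5201 -0.091   0.1613] [-0.   0.3  0.1] 49.81355104744199
shift tx 0.0733 ty 0.0022 tz -0.0005 turn -0.0034 or 3.1382 | tool x [-0.001 -0.    -1.   ] z ang 13.61 q6 -0.518
```

View pics/s15.png

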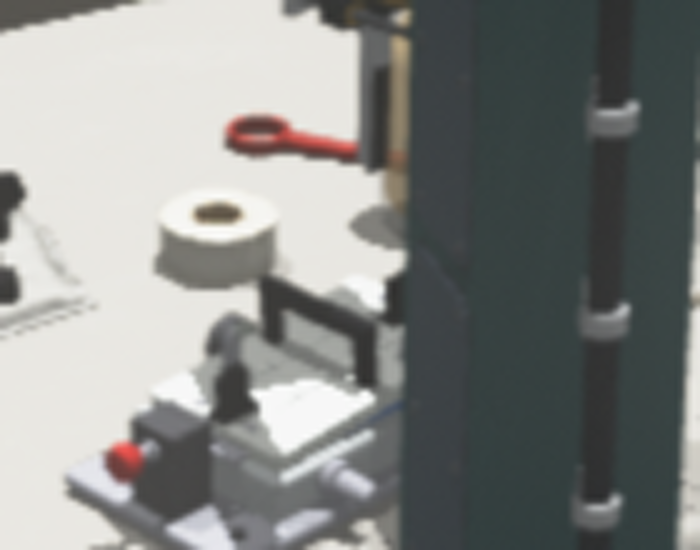

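View pics/t15.png

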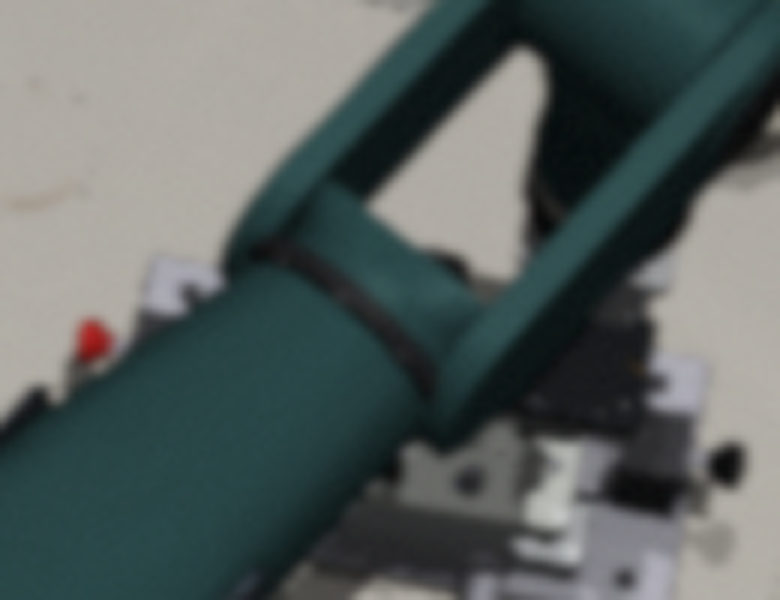

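Run:
```python
from h import *
print(onz("top",(371.2,279.2),.092),proj("top",(.519,-.089,.092)), proj("top",(.519,-.089,.107)),proj("top",(.519,-.089,.077)))
```

```text
[ 0.51121166 -0.08837963  0.092     ] [372.42695823 277.08715411] [372.81548894 275.23577608] [372.04415576 278.91123671]
```

Emit:
{"method": "arm_command", "body": {
  "targets": [
    {"tx":0.03,"ty":0.002,"tz":-0.001,"turn":-0.003,"grip":120},
    {"tx":0.06,"ty":0.002,"tz":-0.001,"turn":-0.003,"grip":120},
    {"tx":0.074,"ty":0.002,"tz":-0.001,"turn":-0.003,"grip":120},
    {"tx":0.078,"ty":0.002,"tz":-0.001,"turn":-0.003,"grip":120}
  ]
}}

```text
time_s: 13.45
eef_pos: [0.5171, -0.0851, 0.082]
orientation: [-0.086, 0.703, 0.087, 0.7]
contact_force: [-0.8, 1.0, -0.1]
grip_width: 0.533
```

Emit:
{"method": "arm_command", "body": {
  "targets": [
    {"tx":0,"ty":0,"tz":0,"turn":0,"grip":200},
    {"tx":0,"ty":0,"tz":0,"turn":0,"grip":255},
    {"tx":0,"ty":0,"tz":0,"turn":0,"grip":255},
    {"tx":0,"ty":0,"tz":0,"turn":0,"grip":255},
    {"tx":0,"ty":0,"tz":0,"turn":0,"grip":255}
  ]
}}

```text
time_s: 13.95
eef_pos: [0.519, -0.0869, 0.0848]
orientation: [-0.086, 0.701, 0.086, 0.702]
contact_force: [0.3, 0.3, 0.4]
grip_width: 0.139
```

Emit:
{"method": "arm_command", "body": {
  "targets": [
    {"tx":0,"ty":0,"tz":0,"turn":0,"grip":255},
    {"tx":0,"ty":0,"tz":0,"turn":0,"grip":255}
  ]
}}

```text
time_s: 14.15
eef_pos: [0.5188, -0.087, 0.0845]
orientation: [-0.086, 0.702, 0.086, 0.702]
contact_force: [-0.1, 0.3, 2.4]
grip_width: 0.101
```

Gripped at 9.5 mm, as expected for the lug. Pushing down.

Emit:
{"method": "arm_command", "body": {
  "targets": [
    {"tx":0.003,"ty":0,"tz":0,"turn":0,"grip":255},
    {"tx":0.006,"ty":0,"tz":0,"turn":0,"grip":255},
    {"tx":0.009,"ty":0,"tz":0,"turn":0,"grip":255}
  ]
}}

```text
time_s: 14.45
eef_pos: [0.5203, -0.0879, 0.0786]
orientation: [-0.087, 0.7, 0.085, 0.704]
contact_force: [-2.3, -2.4, 14.4]
grip_width: 0.101
```

Emit:
{"method": "arm_command", "body": {
  "targets": [
    {"tx":0.003,"ty":0,"tz":0,"turn":0,"grip":255},
    {"tx":0.006,"ty":0,"tz":0,"turn":0,"grip":255},
    {"tx":0.008,"ty":0,"tz":0,"turn":0,"grip":255}
  ]
}}

```text
time_s: 14.75
eef_pos: [0.5201, -0.0892, 0.0703]
orientation: [-0.088, 0.701, 0.084, 0.703]
contact_force: [-3.9, -3.4, 19.3]
grip_width: 0.101
```

Emit:
{"method": "arm_command", "body": {
  "targets": [
    {"tx":0.003,"ty":0,"tz":0,"turn":0,"grip":255},
    {"tx":0.005,"ty":0,"tz":0,"turn":0,"grip":255}
  ]
}}

```text
time_s: 14.95
eef_pos: [0.5201, -0.0893, 0.0702]
orientation: [-0.088, 0.7, 0.084, 0.703]
contact_force: [-13.4, -0.8, 38.8]
grip_width: 0.099
```

Run:
```python
from h import *
p,R,o=pose();print(np.round(p,4),np.round(o["contact_force"],1),np.round(o["torque"],2),o["grip_width"]*94)
for n in("top","scene"):
    im=arm.capture(n)[:,:,::-1];cv2.imwrite(f"pics/{n}16.png",im)
print(red(cv2.imread("pics/scene16.png")))
cv2.imwrite("pics/st16.png",np.vstack([up(cv2.imread("pics/scene16.png"),(300,240,400,300),6),up(cv2.imread("pics/top16.png"),(310,260,410,300),6)]))
```

```text
[ 0.5201 -0.0893  0.0702] [-13.4  -0.8  38.8] [ 0.03  2.94 -0.05] 9.348141018222368
(array([324.73942538, 281.13627294]), np.int32(2506))
```

View pics/st16.png

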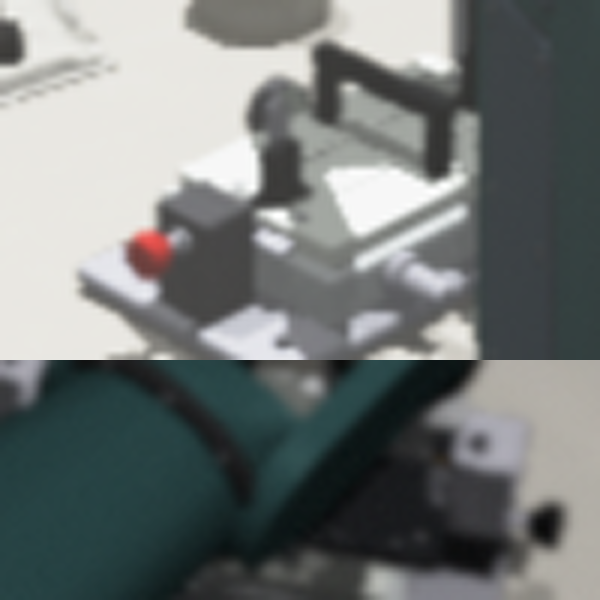

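Emit:
{"method": "arm_command", "body": {
  "targets": [
    {"tx":-0.003,"ty":0,"tz":0,"turn":0,"grip":255},
    {"tx":-0.006,"ty":0,"tz":0,"turn":0,"grip":255},
    {"tx":-0.008,"ty":0,"tz":0,"turn":0,"grip":255}
  ]
}}

```text
time_s: 15.35
eef_pos: [0.5196, -0.089, 0.0712]
orientation: [-0.087, 0.701, 0.084, 0.703]
contact_force: [1.3, -5.1, 0.2]
grip_width: 0.102
```

Emit:
{"method": "arm_command", "body": {
  "targets": [
    {"tx":-0.002,"ty":0,"tz":0,"turn":0,"grip":255},
    {"tx":-0.003,"ty":0,"tz":0,"turn":0,"grip":255}
  ]
}}

```text
time_s: 15.55
eef_pos: [0.5194, -0.089, 0.0718]
orientation: [-0.087, 0.701, 0.084, 0.702]
contact_force: [5.4, -6.4, -10.4]
grip_width: 0.097
```

Emit:
{"method": "arm_command", "body": {
  "targets": [
    {"tx":-0.001,"ty":0,"tz":0,"turn":0,"grip":255},
    {"tx":-0.002,"ty":0,"tz":0,"turn":0,"grip":255}
  ]
}}

```text
time_s: 15.75
eef_pos: [0.5193, -0.0889, 0.0718]
orientation: [-0.087, 0.702, 0.084, 0.702]
contact_force: [8.3, -7.2, -16.0]
grip_width: 0.1
```

Emit:
{"method": "arm_command", "body": {
  "targets": [
    {"tx":0,"ty":0,"tz":0,"turn":0,"grip":255},
    {"tx":0,"ty":0,"tz":0,"turn":0,"grip":255}
  ]
}}

```text
time_s: 15.95
eef_pos: [0.5193, -0.0889, 0.0718]
orientation: [-0.087, 0.702, 0.084, 0.702]
contact_force: [7.1, -6.6, -13.9]
grip_width: 0.103
```

Emit:
{"method": "arm_command", "body": {
  "targets": [
    {"tx":-0.001,"ty":0,"tz":-0.001,"turn":0,"grip":255},
    {"tx":-0.002,"ty":0,"tz":-0.001,"turn":0,"grip":255},
    {"tx":-0.002,"ty":0,"tz":-0.001,"turn":0,"grip":255}
  ]
}}

```text
time_s: 16.25
eef_pos: [0.5191, -0.089, 0.072]
orientation: [-0.087, 0.701, 0.085, 0.703]
contact_force: [12.1, -6.9, -23.1]
grip_width: 0.102
```

Run:
```python
from h import *
p,R,o=pose();print(np.round(p,4),np.round(o["contact_force"],1))
im=arm.capture("top")[:,:,::-1];cv2.imwrite(f"pics/top17.png",im)
b=(390,275,415,300)
for i in(0,9,14,16,17):
    g=up(cv2.imread(f"pics/top{i}.png"),b,8).max(2);m=(g<60).astype(np.uint8);l=cv2.connectedComponentsWithStats(m);k=1+np.argmax(l[2][1:,4]);print(i,back(l[3][k],b),l[2][k])
```

```text
[ 0.5191 -0.089   0.072 ] [ 12.1  -6.9 -23.1]
0 [391.48790808 287.4187684 ] [   0   39   46  128 3737]
9 [391.51426019 290.82851376] [   0   99   43   67 1889]
14 [391.51213936 290.76420015] [   0   96   43   70 1941]
16 [391.49141484 290.89409341] [   0  100   43   66 1820]
17 [391.50616391 290.93543388] [   0  102   42   64 1815]
```

Run:
```python
from h import *
b=(396,281,410,295)
for i in(0,9,14,16,17):
    g=up(cv2.imread(f"pics/top{i}.png"),b,8).max(2);m=(g<75).astype(np.uint8);l=cv2.connectedComponentsWithStats(m);k=1+np.argmax(l[2][1:,4]);print(i,back(l[3][k],b),l[2][k])
```

```text
0 [400.35701318 287.17284158] [  15   27   45   53 1859]
9 [400.37383178 287.15033586] [  17   28   43   51 1712]
14 [400.45896395 287.16933819] [  16   27   45   52 1817]
16 [400.36284104 287.15480427] [  17   28   42   51 1686]
17 [400.36306014 287.12640035] [  17   28   42   51 1696]
```

Emit:
{"method": "arm_command", "body": {
  "targets": [
    {"tx":0.003,"ty":0,"tz":0.001,"turn":0,"grip":255},
    {"tx":0.005,"ty":0,"tz":0.001,"turn":0,"grip":255},
    {"tx":0.005,"ty":0,"tz":0.001,"turn":0,"grip":130},
    {"tx":0.005,"ty":0,"tz":0.001,"turn":0,"grip":120},
    {"tx":0.005,"ty":0,"tz":0.001,"turn":0,"grip":120}
  ]
}}

```text
time_s: 16.8
eef_pos: [0.5185, -0.0865, 0.072]
orientation: [-0.086, 0.702, 0.086, 0.702]
contact_force: [-0.4, 0.1, 0.1]
grip_width: 0.32
```

Emit:
{"method": "arm_command", "body": {
  "targets": [
    {"tx":0,"ty":0,"tz":0,"turn":0,"grip":120},
    {"tx":-0.02,"ty":0,"tz":0,"turn":0,"grip":120},
    {"tx":-0.06,"ty":0,"tz":0,"turn":0,"grip":120},
    {"tx":-0.11,"ty":0,"tz":0,"turn":0,"grip":120},
    {"tx":-0.15,"ty":0,"tz":0,"turn":0,"grip":120}
  ]
}}

```text
time_s: 17.3
eef_pos: [0.5187, -0.0866, 0.2248]
orientation: [-0.086, 0.701, 0.086, 0.703]
contact_force: [-0.2, -0.6, 0.3]
grip_width: 0.53
```

Emit:
{"method": "arm_command", "body": {
  "targets": [
    {"tx":-0.02,"ty":0.05,"tz":0,"turn":0,"grip":120},
    {"tx":-0.02,"ty":0.1,"tz":0,"turn":0,"grip":120},
    {"tx":-0.02,"ty":0.15,"tz":0,"turn":0,"grip":120},
    {"tx":-0.02,"ty":0.2,"tz":0,"turn":0,"grip":120},
    {"tx":-0.02,"ty":0.25,"tz":0,"turn":0,"grip":120}
  ]
}}

```text
time_s: 17.8
eef_pos: [0.4582, 0.1542, 0.2424]
orientation: [-0.086, 0.701, 0.086, 0.702]
contact_force: [0.8, 0.6, -0.4]
grip_width: 0.528
```

Emit:
{"method": "arm_command", "body": {
  "targets": [
    {"tx":0,"ty":0.05,"tz":0,"turn":0,"grip":120},
    {"tx":0,"ty":0.1,"tz":0,"turn":0,"grip":120},
    {"tx":0,"ty":0.15,"tz":0,"turn":0,"grip":120}
  ]
}}

```text
time_s: 18.1
eef_pos: [0.4217, 0.2999, 0.2424]
orientation: [-0.086, 0.702, 0.086, 0.702]
contact_force: [1.3, -0.8, 0.7]
grip_width: 0.527
```

Run:
```python
from h import *
p,R,o=pose();print(np.round(p,4),np.round(o["contact_force"],1))
a=np.radians(13.86);Rz=np.array([[np.cos(a),-np.sin(a),0],[np.sin(a),np.cos(a),0],[0,0,1]]);c=np.array([.5003,-.017,.045])
for n,b in(("top",(280,235,415,325)),("scene",(300,220,430,310))):
    im=arm.capture(n)[:,:,::-1];cv2.imwrite(f"pics/{n}18.png",im);u=up(im,b,6)
    for q in[(-55,92,12),(55,92,12),(-55,-92,12),(55,-92,12)]:
        v=((proj(n,c+Rz@np.array(q)/1000)-np.array(b[:2])+.5)*6-.5);cv2.circle(u,tuple(int(round(x)) for x in v),2,(0,0,255),-1)
    cv2.imwrite(f"pics/f_{n}.png",u)
print(red(cv2.imread("pics/scene18.png")))
g=up(cv2.imread("pics/top18.png"),(396,281,410,295),8).max(2);m=(g<75).astype(np.uint8);l=cv2.connectedComponentsWithStats(m);k=1+np.argmax(l[2][1:,4]);print(back(l[3][k],(396,281)))
```

```text
[0.4217 0.2999 0.2424] [ 1.3 -0.8  0.7]
(array([324.76484892, 281.03952815]), np.int32(2416))
[400.36756795 287.15862118]
```

View pics/f_top.png

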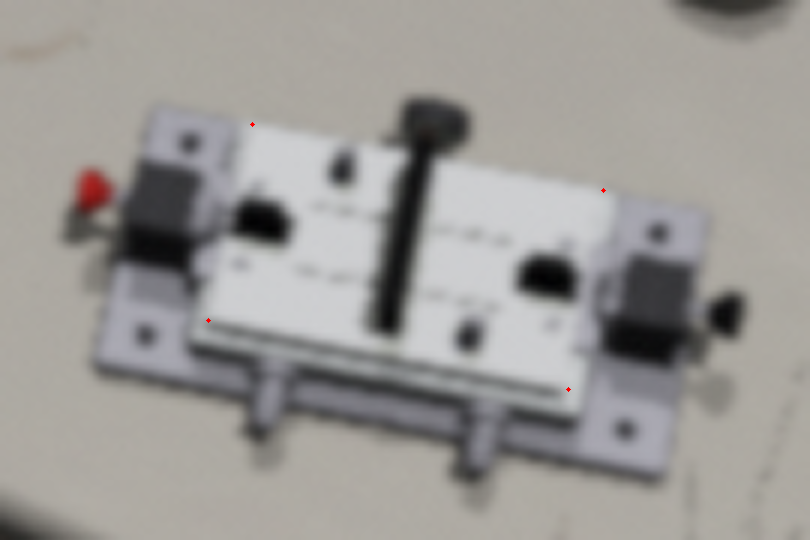

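View pics/f_scene.png

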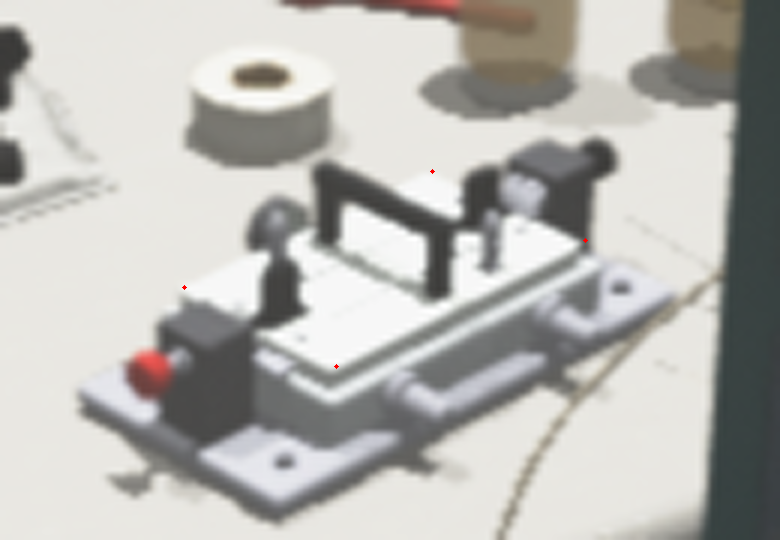

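View pics/top18.png

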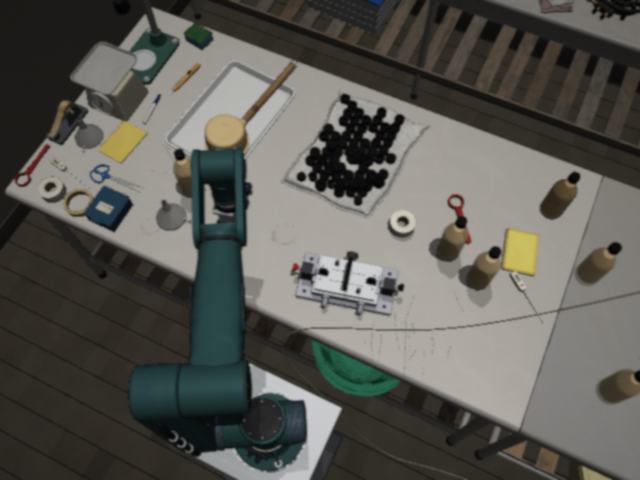

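Run:
```python
from h import *
print(arm.observe()["time_s"],arm.job_done())
```

```text
the job is handed in; nothing more can be done
18.2 None
```

The filter is closed and I handed the job in at 18.2 s. No verdict is reported, so the checks below are mine.

- **Placing:** I carried the head plate by its cross handle, lowered it level over both guide pins, and released it once it rested on the two bolt noses. The tool force was near zero after letting go.
- **Red end:** I gripped the lug and pushed it down until it stopped, at about 38 N. The tug up reached about 24 N, twice the 12 N asked for. The lug rose about 1.7 mm and stopped, so no second push was needed.
- **Black end:** I gripped its lug and pushed until it stopped at the same depth, at about 39 N. The tug reached about 23 N, the rise was about 1.8 mm, and it held.

**Last checks:**
- Both knobs are within about 0.1 px of where they started, so both bolts are fully out.
- The plate looks level and flat on the body in both views, and the arm is clear.
- The bottles, funnel and label roll look unmoved by eye. I did not measure them.

**Disagreements:**
- The top camera placed the dark raised parts (handle, lugs) 1 to 2 px (3 to 7 mm) away from where the arm found them. I placed the black lug from the earlier grips instead, because both views of it were blocked.
- The two cameras differed by 1 to 2 mm on the filter corners I relied on. At two corners they were 4 to 5 mm apart, probably because the catch housings block the view there.
- I did not measure the final seating height. I judged it from the pictures and from the 1.7 to 1.8 mm of play in the tugs.

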